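# Change over the filter holders on a keyed leak-test manifold

## Robot

A 7-joint arm with a two-finger parallel gripper is mounted at the origin on the work surface; the furniture and walls round the work are solid. World frame = base frame: x ahead of the robot, y to its left, z up, the work surface at z = 0. Lengths are in mm, angles in rad, forces in N, time in s.
With the tool pointing down it reaches from about 400 to 900 mm from the base axis. Payload 5.6 kg.
Tool frame: the origin (TCP) lies on the centre line of the jaws, within the pads' length; the fingertips stand 22 mm ahead of it and the grasp point (between the pads) lies 3 mm ahead of it (arm.tip_extent is the y of the fingertips in the tool frame, in mm); y points along the fingers, z is the direction in which the jaws open and shut, and the axes are right-handed (so a half turn about y gives the same grasp; the last joint's range is limited). The gripper opens to 92 mm and grips with 3 to 60 N. Pads are 20 mm wide; open, the fingers measure 128 mm over their backs; the gripper's body (75 mm by 189 mm) begins 69 mm behind the grasp point.
Start: joints at [-1.308, 0.468, -0.012, 1.603, 0.006, 1.071, -0.056], TCP at [195.727, 619.838, 236.592] pointing down, gripper open.
Joint ranges: [-2.53, 2.53], [-0.31, 2.02], [-1.57, 1.55], [0.28, 2.44], [-1.29, 4.43], [0.15, 1.84], [-2.92, 2.92]. Speed limits (rad/s): [2.57, 2.57, 3.14, 3.14, 3.14, 3.14, 3.14].

## Interface

Orientations are given as a rotation vector (axis times angle).
In Python, from station import arm gives the robot as it stands.
- The arm moves only by the tool apply_moves, never from a script. Its argument "increments" is a list that holds one entry, the list of rows, each a list of 6 numbers: the shift along the world's x, y, z in cm, then the turn, a rotation vector about the world's x, y, z in degrees. A call has 1 to 12 rows; each row is the pose to reach, as a shift and turn from the pose commanded when the call began; what a row does not reach only later rows make up. A row lasts 1/12 s, in which the tool goes at most 41.7 mm and 7.16 degrees, less where a joint would pass 70% of its speed; a pose out of reach is approached as far as the arm can. A call with a gripper value outside its range is refused whole. "fingers" is the closure, from 0 (fully open) to 1 (shut), set as the call begins (left out, the last holds). The fingers move at their own pace and stop on an object; "newtons" is the grip in N (left out, the last holds). Time passes only in rows, so rows that repeat a pose let the fingers close. It gives the time, the measured TCP pose, the force and the opening at its end, in the units of the state.
- arm.sense(): the state, without advancing time (a new reading comes with each control period).
- arm.snapshot(name): name is "scene" or "top"; returns the picture (400x640x3 uint8, blue, green, red); there is no depth.
- arm.get_calibration(name): a dict with "camera_matrix" (3x3 intrinsics, pixels), "k1" (the pictures are not rectified: a ray, as slopes to the right and down, at radius r is drawn at 1 + k1 r^2 times it, then the intrinsics apply), "world_from_camera" (4x4, takes a point from camera to world coordinates). Camera axes: x right, y down, z forward; pixel columns grow to the right and rows downward; lengths in mm; the calibration is good to about 2 mm. A picture is of the moment at which its call begins. get_calibration takes no time and is no camera call.
- arm.close_job(): hands the job in, once; it reports no verdict.
The state is a dict: "t": time; "joints": joint angles; "qd": joint speeds; "joint_efforts": joint torques, N m; "tcp_pos": TCP position; "tcp_rot": TCP orientation; "contact_force": force on the tool from outside, world axes, zero at the start; "moment": the same for the moment, N m; "grip_width": finger opening in mm.
Only numpy, scipy, OpenCV 4.12 (cv2) and the standard library are available. Lean on these libraries where they do the work, as an engineer would, in place of code of your own. Each camera call takes 0.05 s, during which the arm holds its last target.

## Task

The last batch is done: swing the red lever of the test manifold to vent (across the base plate, over the yellow mark), and only then lift the two green-capped tested filter holders out of their ports and stand them upright in the low white tray. Load every blue-capped fresh holder that is there into a port of its own, turning it under light pressure until its lugs find the keyways and it drops in with its flange flush on the collar, and close every port left over with a black blanking plug seated the same way (a plug already in place may stay; spare plugs may stand anywhere on the steel platform). When all three ports are filled, swing the lever back to test (in line with the base plate, over the green mark); leave the coupler and the white canister alone.

Things in the scene. Friction and masses are not known exactly. Their poses are not given: they have to be found in the camera images.
- platform: fixed raised steel platform, 260 x 522 mm, that carries all the work: its floor is 115 mm above the bench (z = 0.115), with a rim 9 mm high all round. Origin on the bench under its middle
- manifold: fixed aluminium manifold: base plate 84 x 330 x 16 mm (own y -158 to +172) with three round steel port collars in a row and a red lever at its -y end. Origin on the platform, z up, y along the row, -x its front. Collars: 76 mm across, faces 36 mm above the platform; bore 46 across, 20 deep, with two keyways along the manifold's +x and -x, 14 wide, out to 31 from the axis, marked by yellow strokes
- port_1 (a point): centre of port 1's collar face (manifold y = 126 mm, farthest from the lever), 36 mm above the platform. A seated part has its flange on this face, its origin 15 mm below it, and its x axis along the manifold's x, either way round, within about 3 degrees
- port_2 (a point): centre of port 2's collar face (the middle port, manifold y = 42 mm). A part whose lugs are not over the keyways rests on its lugs 8 mm above its seated height, already centred by its foot in the bore
- port_3 (a point): centre of port 3's collar face (manifold y = -42 mm, nearest the lever)
- vent_lever (a joint): red lever on an upright axis: 0 = test (points along the manifold's -y, over the green mark), 1.571 = vent (points along its -x, over the yellow mark), clockwise from above. Stops at both ends, stays where left, takes 3 N at its grip; starts at or near test. Bar 12 mm wide, 41-53 mm above the platform, reaches 60 mm from the axis; 25 mm free below it
- lever_pivot (a point): point on the lever's axis, 47 mm above the platform (manifold x = 0, y = -125 mm)
- lever_grip (a point): middle of the red bar's outer half, 45 mm from the lever's axis, 47 mm above the platform
- tested_1: tested filter holder, seated in a port at the start: grey flange, white barrel, green cap. Origin: centre of the foot's underside, z up. Foot 44 mm across, z 0-15 mm, lower edge tapered; flange 64 across, z 15-22; barrel 44 across, z 22-56 (grip here, any yaw); stub to z 64. Two lugs on the foot along its +x and -x: 12 wide, out to 28 from the axis, z 7-15; yellow strokes on the flange lie over them. 150 g
- tested_2: second tested filter holder, in another port at the start, same as tested_1 (green cap)
- fresh_1: fresh filter holder (may be absent): grey flange, white barrel, blue cap. Origin: centre of the foot's underside, z up. Foot 44 mm across, z 0-15 mm, lower edge tapered; flange 64 across, z 15-22; barrel 44 across, z 22-56 (grip here, any yaw); stub to z 64. Two lugs on the foot along its +x and -x: 12 wide, out to 28 from the axis, z 7-15; yellow strokes on the flange lie over them. 150 g
- fresh_2: fresh filter holder, same as fresh_1 (one to three of the fresh holders are there)
- fresh_3: fresh filter holder, same as fresh_1 (one to three of the fresh holders are there)
- blank_1: black blanking plug: keyed foot, lugs, flange and yellow strokes exactly like the filter holders', with a ribbed knob 32 mm across, z 22-52 mm, to grip. Origin: centre of the foot's underside, z up. 120 g. This one is seated in the remaining port at the start.
- blank_2: black blanking plug: keyed foot, lugs, flange and yellow strokes exactly like the filter holders', with a ribbed knob 32 mm across, z 22-52 mm, to grip. Origin: centre of the foot's underside, z up. 120 g. This one stands on the platform at the start.
- tray: low white tray fixed on the platform, 110 x 150 mm outside, walls 3 mm thick and 22 mm high, floor 3 mm thick. Origin: centre of its underside, y along its long side
- coupler: brass coupler with a steel stem, 22 mm across, 60 mm tall, standing on the platform; leave it alone. Origin: centre of its underside
- canister_b: white filter canister, 69 mm across, 58 mm high, beyond the lever end; leave it alone. Origin: centre of its underside

How it is judged (in metres and radians):
On the way, in this order (a step that is already met when the one before it is completed fails the run):
1. the lever is at vent (within 0.2 rad of its stop) while the tested holders and the first plug still sit in their ports (value of joint vent_lever above 1.37 rad and distance of each of tested_1, tested_2, blank_1 from where it was at the start of the episode below 0.012 m), for 0.2 s.
2. with the lever still at vent, the tested holders stand in the tray, every fresh holder is seated in a port and every port is filled (value of joint vent_lever above 1.2 rad and x of tested_1 in the frame of tray between -0.055 and 0.055 m and y of tested_1 in the frame of tray between -0.075 and 0.075 m and z of each of tested_1, tested_2 in the frame of tray below 0.015 m and angle between each of tested_1, tested_2's own z axis and vertical below 0.15 rad and x of tested_2 in the frame of tray between -0.055 and 0.055 m and y of tested_2 in the frame of tray between -0.075 and 0.075 m and ((horizontal distance between fresh_1 and port_1 below 0.004 m and z of fresh_1 in the frame of manifold below 0.0235 m) or (horizontal distance between fresh_1 and port_2 below 0.004 m and z of fresh_1 in the frame of manifold below 0.0235 m) or (horizontal distance between fresh_1 and port_3 below 0.004 m and z of fresh_1 in the frame of manifold below 0.0235 m)) and ((horizontal distance between fresh_2 and port_1 below 0.004 m and z of fresh_2 in the frame of manifold below 0.0235 m) or (horizontal distance between fresh_2 and port_2 below 0.004 m and z of fresh_2 in the frame of manifold below 0.0235 m) or (horizontal distance between fresh_2 and port_3 below 0.004 m and z of fresh_2 in the frame of manifold below 0.0235 m)) and ((horizontal distance between fresh_3 and port_1 below 0.004 m and z of fresh_3 in the frame of manifold below 0.0235 m) or (horizontal distance between fresh_3 and port_2 below 0.004 m and z of fresh_3 in the frame of manifold below 0.0235 m) or (horizontal distance between fresh_3 and port_3 below 0.004 m and z of fresh_3 in the frame of manifold below 0.0235 m)) and ((horizontal distance between fresh_1 and port_1 below 0.004 m and z of fresh_1 in the frame of manifold below 0.0235 m) or (horizontal distance between fresh_2 and port_1 below 0.004 m and z of fresh_2 in the frame of manifold below 0.0235 m) or (horizontal distance between fresh_3 and port_1 below 0.004 m and z of fresh_3 in the frame of manifold below 0.0235 m) or (horizontal distance between blank_1 and port_1 below 0.004 m and z of blank_1 in the frame of manifold below 0.0235 m) or (horizontal distance between blank_2 and port_1 below 0.004 m and z of blank_2 in the frame of manifold below 0.0235 m)) and ((horizontal distance between fresh_1 and port_2 below 0.004 m and z of fresh_1 in the frame of manifold below 0.0235 m) or (horizontal distance between fresh_2 and port_2 below 0.004 m and z of fresh_2 in the frame of manifold below 0.0235 m) or (horizontal distance between fresh_3 and port_2 below 0.004 m and z of fresh_3 in the frame of manifold below 0.0235 m) or (horizontal distance between blank_1 and port_2 below 0.004 m and z of blank_1 in the frame of manifold below 0.0235 m) or (horizontal distance between blank_2 and port_2 below 0.004 m and z of blank_2 in the frame of manifold below 0.0235 m)) and ((horizontal distance between fresh_1 and port_3 below 0.004 m and z of fresh_1 in the frame of manifold below 0.0235 m) or (horizontal distance between fresh_2 and port_3 below 0.004 m and z of fresh_2 in the frame of manifold below 0.0235 m) or (horizontal distance between fresh_3 and port_3 below 0.004 m and z of fresh_3 in the frame of manifold below 0.0235 m) or (horizontal distance between blank_1 and port_3 below 0.004 m and z of blank_1 in the frame of manifold below 0.0235 m) or (horizontal distance between blank_2 and port_3 below 0.004 m and z of blank_2 in the frame of manifold below 0.0235 m))), for 0.2 s.
3. the lever is back at test (within 0.2 rad of its stop) with all ports filled (value of joint vent_lever below 0.2 rad and ((horizontal distance between fresh_1 and port_1 below 0.004 m and z of fresh_1 in the frame of manifold below 0.0235 m) or (horizontal distance between fresh_2 and port_1 below 0.004 m and z of fresh_2 in the frame of manifold below 0.0235 m) or (horizontal distance between fresh_3 and port_1 below 0.004 m and z of fresh_3 in the frame of manifold below 0.0235 m) or (horizontal distance between blank_1 and port_1 below 0.004 m and z of blank_1 in the frame of manifold below 0.0235 m) or (horizontal distance between blank_2 and port_1 below 0.004 m and z of blank_2 in the frame of manifold below 0.0235 m)) and ((horizontal distance between fresh_1 and port_2 below 0.004 m and z of fresh_1 in the frame of manifold below 0.0235 m) or (horizontal distance between fresh_2 and port_2 below 0.004 m and z of fresh_2 in the frame of manifold below 0.0235 m) or (horizontal distance between fresh_3 and port_2 below 0.004 m and z of fresh_3 in the frame of manifold below 0.0235 m) or (horizontal distance between blank_1 and port_2 below 0.004 m and z of blank_1 in the frame of manifold below 0.0235 m) or (horizontal distance between blank_2 and port_2 below 0.004 m and z of blank_2 in the frame of manifold below 0.0235 m)) and ((horizontal distance between fresh_1 and port_3 below 0.004 m and z of fresh_1 in the frame of manifold below 0.0235 m) or (horizontal distance between fresh_2 and port_3 below 0.004 m and z of fresh_2 in the frame of manifold below 0.0235 m) or (horizontal distance between fresh_3 and port_3 below 0.004 m and z of fresh_3 in the frame of manifold below 0.0235 m) or (horizontal distance between blank_1 and port_3 below 0.004 m and z of blank_1 in the frame of manifold below 0.0235 m) or (horizontal distance between blank_2 and port_3 below 0.004 m and z of blank_2 in the frame of manifold below 0.0235 m))), for 0.2 s.
At the end, for the whole second after the job is handed in: lever within 0.2 rad of test; both tested holders upright (within 0.15 rad) in the tray; every fresh holder seated in a port (within 4 mm of the port's axis, origin at most 2.5 mm above its seated height); each of the three ports filled by a seated fresh holder or blanking plug; all at rest (all of step 3 and x of tested_1 in the frame of tray between -0.055 and 0.055 m and y of tested_1 in the frame of tray between -0.075 and 0.075 m and z of each of tested_1, tested_2 in the frame of tray below 0.015 m and angle between each of tested_1, tested_2's own z axis and vertical below 0.15 rad and x of tested_2 in the frame of tray between -0.055 and 0.055 m and y of tested_2 in the frame of tray between -0.075 and 0.075 m and ((horizontal distance between fresh_1 and port_1 below 0.004 m and z of fresh_1 in the frame of manifold below 0.0235 m) or (horizontal distance between fresh_1 and port_2 below 0.004 m and z of fresh_1 in the frame of manifold below 0.0235 m) or (horizontal distance between fresh_1 and port_3 below 0.004 m and z of fresh_1 in the frame of manifold below 0.0235 m)) and ((horizontal distance between fresh_2 and port_1 below 0.004 m and z of fresh_2 in the frame of manifold below 0.0235 m) or (horizontal distance between fresh_2 and port_2 below 0.004 m and z of fresh_2 in the frame of manifold below 0.0235 m) or (horizontal distance between fresh_2 and port_3 below 0.004 m and z of fresh_2 in the frame of manifold below 0.0235 m)) and ((horizontal distance between fresh_3 and port_1 below 0.004 m and z of fresh_3 in the frame of manifold below 0.0235 m) or (horizontal distance between fresh_3 and port_2 below 0.004 m and z of fresh_3 in the frame of manifold below 0.0235 m) or (horizontal distance between fresh_3 and port_3 below 0.004 m and z of fresh_3 in the frame of manifold below 0.0235 m)) and linear speed of each of fresh_1, fresh_2, fresh_3, tested_1, tested_2, blank_1, blank_2 below 0.01 m/s); the robot touches nothing.
It fails at once if a holder or plug is pressed on the manifold with more than 70 N in all (contact force between any of fresh_1, fresh_2, fresh_3, blank_1, blank_2 and manifold above 70 N).
It fails at once if the coupler or the white canister is knocked more than 4 cm away (distance of any of coupler, canister_b from where it was at the start of the episode above 0.04 m).
Of fresh_1, fresh_2, fresh_3 only 1 to 3 are there at a start; the rules pass over those that are not, and their reading is None.
At some moment in a run one of fresh_1, fresh_2, fresh_3, blank_2 may be knocked a few centimetres aside while the robot is not near it.
It also fails if it takes over 210 s, if anything falls off the work surface, if the arm or the gripper's body presses on something with over 40 N, if the wrist force passes 120 N, or if a joint passes its speed limit or range.

## Working session

There is one attempt and no reset: what is moved stays moved. The work goes in short steps, Python scripts to look and compute and a tool call to move; the robot and the scene stay as the last step left them, time stands still between calls to the robot, and variables do not carry over. Pictures are saved under pics/ and viewed, and the job is handed in when it is done.

Besides the shell and the picture viewer there is one more tool, called as name([rows], argument=value, ...), one row to a line, values as JSON. apply_moves: Moves the arm, as the interface text tells. Its arguments: {"type":"object","properties":{"increments":{"type":"array"},"fingers":{"type":"number"},"newtons":{"type":"number"}},"required":["increments"]}

```bash
ls -la; mkdir -p pics; python3 - <<'E'
from station import arm
import cv2
print(arm.sense())
for n in("scene","top"):
    im=arm.snapshot(n); cv2.imwrite(f"pics/{n}0.png",im)
    print(n,arm.get_calibration(n))
print(arm.tip_extent)
E
```

```text
total 12
drwxr-xr-x  3 agent agent 4096 Dec  6 01:06 .
drwxr-xr-x 23 root  root  4096 Dec  6 01:05 ..
drwxr-xr-x  2 agent agent 4096 Dec  6 01:06 pics
{'t': 0.0, 'joints': array([-1.30801064,  0.46835097, -0.01157707,  1.60362039,  0.00598323,
        1.07139087, -0.0562957 ]), 'qd': array([ 0.00111396,  0.00011476,  0.00036058,  0.00022025, -0.00017235,
       -0.00036788,  0.00173184]), 'joint_efforts': array([-1.56915025e-04, -5.20574284e+01, -1.23440952e-02, -2.43758315e+01,
       -5.66152611e-02,  1.71275146e-02,  1.58722278e-04]), 'tcp_pos': array([195.58980416, 619.30704181, 235.65864226]), 'tcp_rot': array([-1.55916396,  0.24023748, -0.24000735]), 'contact_force': array([ 0.20022821, -0.66497179, -0.17188736]), 'moment': array([ 0.02110586, -0.0125959 ,  0.03099279]), 'grip_width': 91.7718543640289}
scene {'camera_matrix': array([[437.0141215 ,   0.        , 317.26089648],
       [  0.        , 437.0141215 , 206.05564042],
       [  0.        ,   0.        ,   1.        ]]), 'k1': -0.027864271120414133, 'world_from_camera': array([[-8.85245862e-01,  3.44838999e-01, -3.121311
[... 163 characters left out ...]
.56215327e-01,
         7.94708330e+02],
       [ 0.00000000e+00,  0.00000000e+00,  0.00000000e+00,
         1.00000000e+00]])}
top {'camera_matrix': array([[501.01622322,   0.        , 316.90343221],
       [  0.        , 501.01622322, 197.64719102],
       [  0.        ,   0.        ,   1.        ]]), 'k1': -0.10521839283008856, 'world_from_camera': array([[ 2.06961132e-02, -9.92601934e-01,  1.19637251e-01,
         4.86324995e+02],
       [-9.99680342e-01, -1.88071334e-02,  1.68969156e-02,
         3.03119331e+01],
       [-1.45218774e-02, -1.19948708e-01, -9.92673875e-01,
         1.14181156e+03],
       [ 0.00000000e+00,  0.00000000e+00,  0.00000000e+00,
         1.00000000e+00]])}
22.0
```

View pics/top0.png

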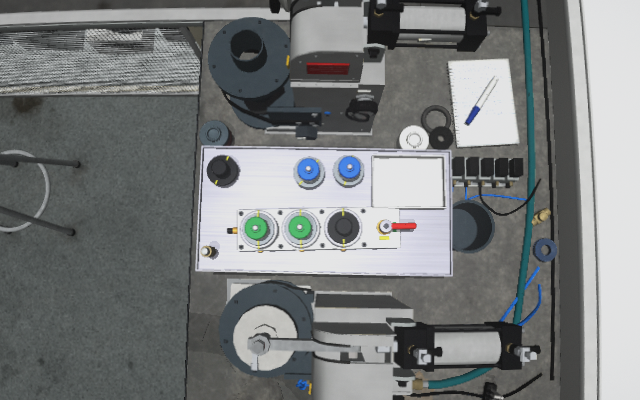

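View pics/scene0.png

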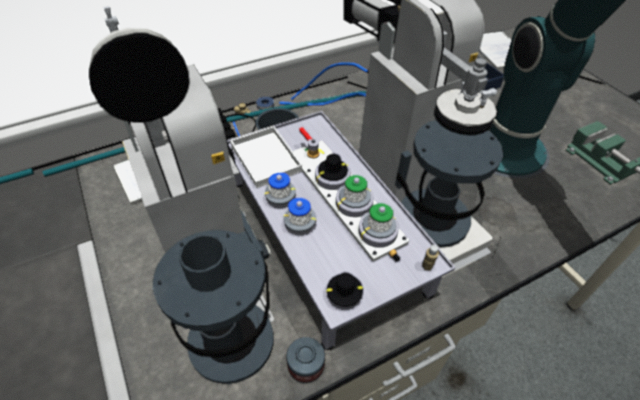

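```bash
cat > h.py <<'E'
import numpy as np, cv2
from station import arm
from scipy.spatial.transform import Rotation as R
def cal(n):
    c=arm.get_calibration(n); return c["camera_matrix"],c["k1"],c["world_from_camera"]
def ray(n,u,v):
    K,k,T=cal(n)
    # r_d = r(1+k r^2)
    p=cv2.undistortPoints(np.array([[[u,v]]],float),K,np.array([k,0,0,0,0.]),None,None,None)[0,0] if False else None
    x=(u-K[0,2])/K[0,0]; y=(v-K[1,2])/K[1,1]; a,b=x,y
    for _ in range(30):
        s=1+k*(a*a+b*b); a,b=x/s,y/s
    d=T[:3,:3]@np.array([a,b,1.]); return T[:3,3],d
def onz(n,u,v,z):
    o,d=ray(n,u,v); return o+d*(z-o[2])/d[2]
def tri(u1,v1,u2,v2):
    o1,d1=ray("scene",u1,v1);o2,d2=ray("top",u2,v2)
    A=np.stack([d1,-d2],1); s=np.linalg.lstsq(A,o2-o1,rcond=None)[0]
    p,q=o1+d1*s[0],o2+d2*s[1]; return (p+q)/2,np.linalg.norm(p-q)
def proj(n,P):
    K,k,T=cal(n); c=np.linalg.inv(T)@np.append(P,1.); a,b=c[0]/c[2],c[1]/c[2]; s=1+k*(a*a+b*b)
    return np.array([K[0,0]*a*s+K[0,2],K[1,1]*b*s+K[1,2]])
def blobs(im,lo,hi,amin=20):
    hsv=cv2.cvtColor(im,cv2.COLOR_BGR2HSV); m=cv2.inRange(hsv,lo,hi)
    n,l,s,c=cv2.connectedComponentsWithStats(m)
    return [(s[i,4],c[i],s[i,:4]) for i in range(1,n) if s[i,4]>=amin]
G=((45,100,60),(80,255,255));B=((100,120,80),(125,255,255));RD=((0,150,90),(6,255,255));Y=((20,120,120),(35,255,255))
E
python3 - <<'E'
from h import *
np.set_printoptions(precision=1,suppress=True)
t=cv2.imread("pics/top0.png");s=cv2.imread("pics/scene0.png")
for nm,c in(("G",G),("B",B),("R",RD),("Y",Y)):
    for n,im in(("top",t),("scene",s)):
        for b in blobs(im,*c,amin=3 if nm=="Y" else 20): print(nm,n,b[0],b[1],b[2])
st=arm.sense();print(R.from_rotvec(st['tcp_rot']).as_matrix())
# platform corners in top
for u,v in((203,147),(452,151),(197,272),(451,276)): print(onz("top",u,v,124))
cv2.imwrite("pics/topz.png",cv2.resize(t[135:290,190:510],None,fx=2.5,fy=2.5,interpolation=cv2.INTER_CUBIC))
cv2.imwrite("pics/scz.png",cv2.resize(s[105:345,220:460],None,fx=2.5,fy=2.5,interpolation=cv2.INTER_CUBIC))
E
```

```text
G top 360 [255.6 227.7] [245 217  22  23]
G top 360 [299.5 226.9] [289 216  22  23]
G scene 252 [355.7 183.8] [345 176  22  16]
G scene 299 [380.8 212.8] [369 204  24  18]
B top 94 [472.4 114.3] [466 106  14  18]
B top 344 [349.  167.1] [339 157  21  21]
B top 343 [308.1 169.1] [298 159  22  21]
B top 52 [469.1 194.9] [465 187  15  13]
B top 94 [503.8 196.3] [482 194  45   7]
B top 82 [531.1 277.7] [524 267  16  23]
B top 143 [532.4 308. ] [517 284  24  42]
B top 96 [508.8 309.2] [500 297  18  25]
B top 90 [301.7 384.2] [296 379  13  11]
B scene 221 [330.   73.4] [291  62  77  37]
B scene 183 [337.1  98.3] [307  92  59  14]
B scene 37 [286.5 103. ] [280 102  16   3]
B scene 28 [235.5 127.5] [233 121   6  15]
B scene 254 [279.  180.6] [268 173  22  16]
B scene 307 [298.8 206.5] [288 198  23  18]
R top 80 [332.9  63.8] [313  63  36   3]
R top 128 [403.9 225.7] [392 223  24   6]
R scene 47 [304.5 133.3] [300 128  10  11]
Y top 25 [287.4  60. ] [286  55   4  11]
Y top 6 [226.8 158. ] [226 157   3   3]
Y top 8 [216.  181.5] [215 180   3   4]
Y top 8 [342.5 213.5] [342 212   2   4]
Y top 3 [258. 215.] [258 214   1   3]
Y top 17 [378.9 228.4] [377 223   6  11]
Y top 12 [234.5 230. ] [233 229   4   3]
Y top 34 [384.2 237.6] [380 236   9   4]
Y top 10 [343.4 241.1] [343 239   2   6]
Y top 4 [258.  242.5] [258 241   1   4]
Y top 4 [343.  249.2] [342 249   3   2]
Y top 3 [260. 251.] [259 251   3   1]
Y top 26 [309.6 388.5] [308 383   4  12]
Y scene 3 [475.  54.] [474  54   3   1]
Y scene 11 [319.3 150.5] [318 149   5   4]
Y scene 34 [217.1 154.1] [211 152  13   5]
Y scene 5 [342.8 163.6] [342 163   3   2]
Y scene 6 [321.5 172.5] [320 172   4   2]
Y scene 7 [392.6 251.1] [391 250   4   3]
Y scene 11 [359.6 287.1] [358 286   4   3]
Y scene 14 [328.9 289.3] [327 288   5   4]
[[ 1.  -0.   0.3]
 [-0.3 -0.   1. ]
 [ 0.  -1.  -0. ]]
[711.2 288.2 124. ]
[ 712.  -231.3  124. ]
[452.  288.4 124. ]
[ 454.6 -226.7  124. ]
```

View pics/topz.png

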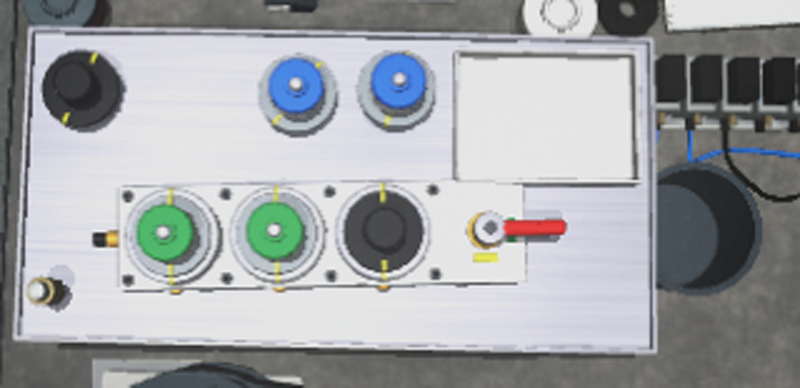

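View pics/scz.png

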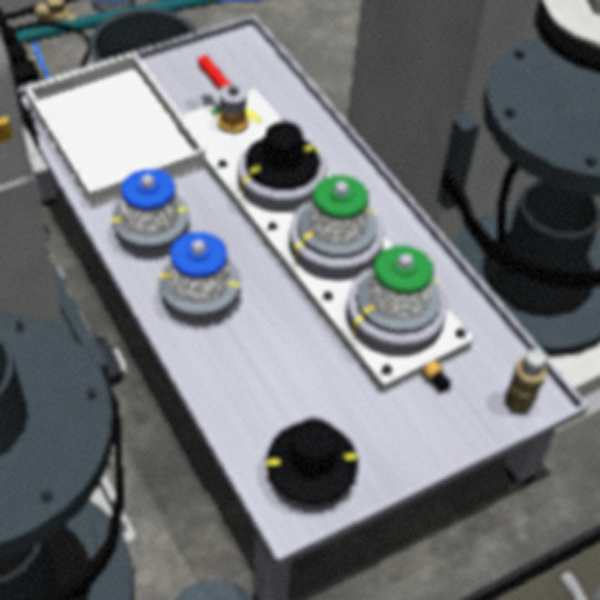

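```bash
python3 - <<'E'
from h import *
np.set_printoptions(precision=1,suppress=True)
for nm,a in dict(g1=(380.8,212.8,255.6,227.7),g2=(355.7,183.8,299.5,226.9),b1=(298.8,206.5,308.1,169.1),b2=(279,180.6,349,167.1),blank2=(345,282,219,167),bolt=(478,62,258,345),disc=(455,150,265,333),fardisc=(205,262,250,60),farcol=(215,155,287,60),pivot=(314,143,386,226)).items(): print(nm,*tri(*a))
t=cv2.imread("pics/top0.png");s=cv2.imread("pics/scene0.png")
cv2.imwrite("pics/a.png",cv2.resize(t,(800,500),interpolation=cv2.INTER_CUBIC))
cv2.imwrite("pics/b.png",cv2.resize(s,(800,500),interpolation=cv2.INTER_CUBIC))
E
```

```text
g1 [541.9 162.3 185.8] 1.4764189168042696
g2 [545.1  78.4 185.5] 1.0487412210288531
b1 [661.1  65.1 166. ] 1.4877328512256422
b2 [666.3 -15.4 165.2] 0.5126747283475303
blank2 [663.4 244.5 158.6] 0.8992561477944545
bolt [362.1 121.  421.5] 1.6293503133641187
disc [354.2 130.2 236.7] 8.489607778440526
fardisc [857.4 172.8 254.3] 15.339631378028802
farcol [800.3  95.2 380. ] 2.6687073365885947
pivot [550.4 -88.9 161.9] 1.7411730845708118
```

View pics/b.png

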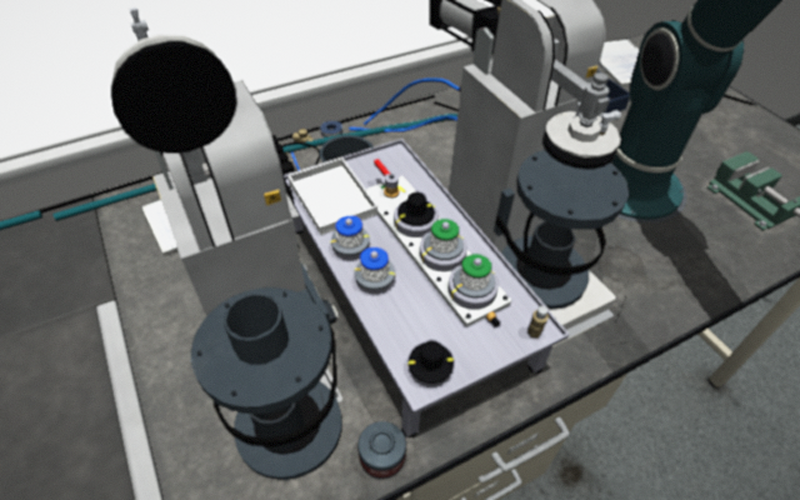

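View pics/a.png

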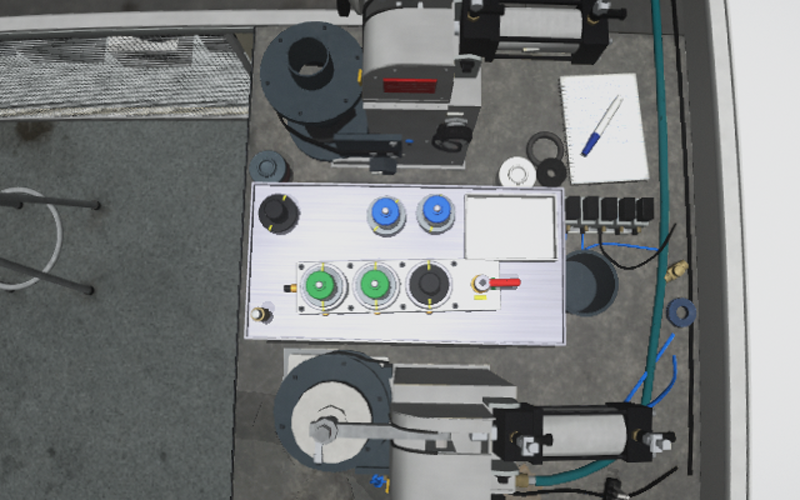

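```bash
python3 - <<'E'
from h import *
np.set_printoptions(precision=4,suppress=True)
st=arm.sense();M=R.from_rotvec(st['tcp_rot']).as_matrix();print(M, np.degrees(np.arctan2(M[1,2],M[0,2])))
# lever tip/extent
t=cv2.imread("pics/top0.png")
hsv=cv2.cvtColor(t,cv2.COLOR_BGR2HSV);m=cv2.inRange(hsv,*RD);m[:200]=0
ys,xs=np.nonzero(m);P=np.array([onz("top",x,y,168)[:2] for x,y in zip(xs,ys)])
print(P.min(0),P.max(0),P.mean(0)); print(np.polyfit(P[:,1],P[:,0],1))
print("tray corners",[onz("top",u,v,137)[:2] for u,v in((371,156),(444,157),(371,208),(444,208))])
# blank 2, strokes for fresh: plane flange top z=115+22
for u,v in((216,181.5),(226.8,158)): print("bl2",onz("top",u,v,137)[:2])
E
```

```text
[[ 0.9536 -0.0003  0.3011]
 [-0.3011 -0.0015  0.9536]
 [ 0.0001 -1.     -0.0016]] 72.47423505134357
[ 547.0413 -145.3153] [ 557.5159 -100.3607] [ 551.9844 -123.5595]
[ -0.029  548.4054]
tray corners [array([695.1461, -61.2492]), array([ 696.2047, -211.168 ]), array([588.4849, -62.0001]), array([ 591.2147, -209.9623])]
bl2 [636.746  254.2694]
bl2 [685.9212 234.1543]
```

apply_moves([
  [[1,0,4,0,0,2],[3,-1,8,0,0,4],[6,-3,11,0,0,6],[9,-5,13,0,0,8],[12,-7.5,15,0,0,10],[15,-10,16,0,0,12],[18,-13,16,0,0,14],[21,-16,16,0,0,16],[24,-19,16,0,0,18],[27,-22,16,0,0,19.7],[28.5,-25,16,0,0,19.7],[30,-28,16,0,0,19.7]],
], fingers=1, newtons=15)

```text
t: 1.1
tcp_pos: [497.5, 337.0, 395.9]
tcp_rot: [-1.572, -0.028, 0.029]
contact_force: [0.7, -0.5, 0.3]
grip_width: 13.9
```

apply_moves([
  [[1,-4,0,0,0,0],[2,-8,0,0,0,0],[3,-12,0,0,0,0],[4,-16,0,0,0,0],[5,-20,0,0,0,0],[6,-24,0,0,0,0],[7,-28,0,0,0,0],[8,-32,0,0,0,0],[8.2,-36,-2,0,0,0],[8.2,-40,-5,0,0,0],[8.2,-44,-8,0,0,0],[8.2,-47.4,-10,0,0,0]],
])

```text
t: 2.1
tcp_pos: [577.1, -120.7, 304.4]
tcp_rot: [-1.57, -0.03, 0.031]
contact_force: [0.1, 0.3, 0.5]
grip_width: 0.5
```

apply_moves([
  [[0,0,-3,0,0,0],[0,0,-6,0,0,0],[0,0,-9,0,0,0],[0,0,-11,0,0,0],[0,0,-12,0,0,0],[0,0,-12.4,0,0,0],[0,0,-12.4,0,0,0]],
])

```text
t: 2.68
tcp_pos: [577.6, -119.4, 181.5]
tcp_rot: [-1.571, -0.029, 0.031]
contact_force: [0.3, 0.1, 0.4]
grip_width: 0.6
```

```bash
python3 - <<'E'
from h import *
s=arm.snapshot("scene");t=arm.snapshot("top")
cv2.imwrite("pics/s1.png",cv2.resize(s[80:330,200:500],None,fx=2.5,fy=2.4));cv2.imwrite("pics/t1.png",cv2.resize(t[130:330,200:520],None,fx=2.5,fy=2.5))
print(arm.sense()['tcp_pos'],arm.sense()['joints'])
E
```

```text
[ 578.58658378 -119.64416966  183.23297217] [-0.11876322  0.43501198  0.343172    1.82061265 -0.1802271   0.91425986
  1.91384123]
```

View pics/s1.png

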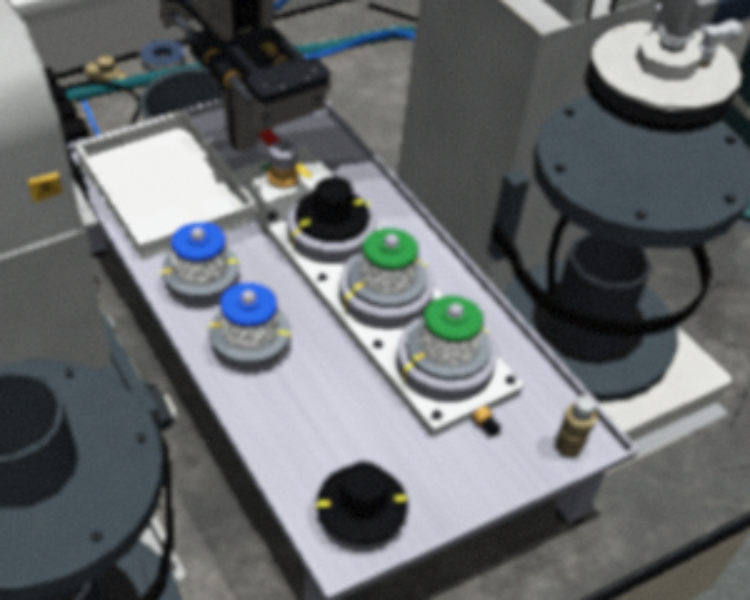

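View pics/t1.png

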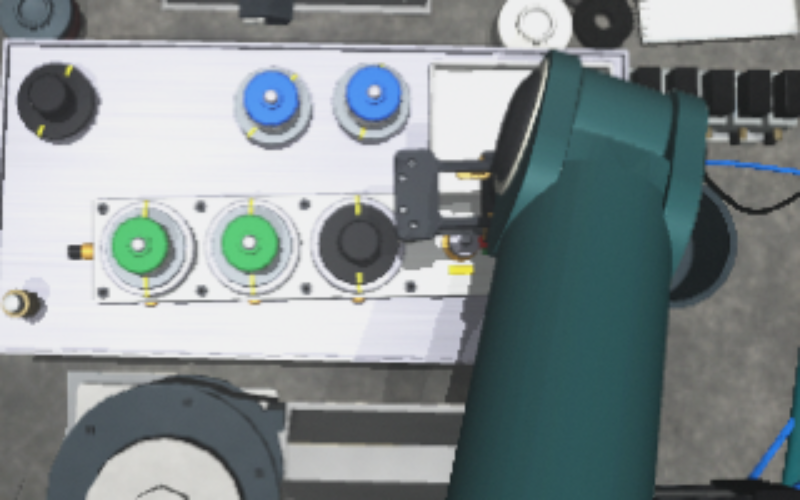

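apply_moves([
  [[0,-1.4,-1.0,0,0,0],[0,-1.4,-1.0,0,0,0],[0,-1.4,-1.0,0,0,0],[0,-1.4,-1.0,0,0,0]],
])

```text
t: 3.12
tcp_pos: [578.3, -133.2, 173.0]
tcp_rot: [-1.57, -0.031, 0.028]
contact_force: [0.0, 0.2, -0.2]
grip_width: 0.3
```

```bash
python3 - <<'E'
import numpy as np
P=np.array([551.2,-88.7]);x=np.array([.9993,.038]);y=np.array([-.038,.9993])
for d in range(0,101,10):
    a=np.radians(d);L=-np.cos(a)*y-np.sin(a)*x;N=np.cos(a)*x-np.sin(a)*y
    Q=P+43*L+(6+10*np.cos(a)+18*np.sin(a))*N
    print(d,np.round((Q-[578.3,-133.2])/10,2))
E
```

```text
0 [-0.95  0.21]
10 [-1.42 -0.07]
20 [-1.97 -0.3 ]
30 [-2.62 -0.46]
40 [-3.35 -0.49]
50 [-4.14 -0.38]
60 [-4.93 -0.09]
70 [-5.7   0.39]
80 [-6.38  1.05]
90 [-6.92  1.89]
100 [-7.27  2.86]
```

apply_moves([
  [[-0.5,0.2,0,0,0,0],[-0.9,0.2,0,0,0,0],[-1.4,0,0,0,0,0],[-2.0,-0.3,0,0,0,0],[-2.6,-0.5,0,0,0,0],[-3.3,-0.5,0,0,0,0],[-4.1,-0.4,0,0,0,0],[-4.9,-0.1,0,0,0,0],[-5.7,0.4,0,0,0,0],[-6.4,1.0,0,0,0,0],[-6.4,1.0,0,0,0,0]],
])

```text
t: 4.03
tcp_pos: [511.2, -122.2, 171.6]
tcp_rot: [-1.569, -0.028, 0.033]
contact_force: [-0.6, -0.8, -0.4]
grip_width: 0.7
```

```bash
python3 - <<'E'
from h import *
s=arm.snapshot("scene")
cv2.imwrite("pics/s2.png",cv2.resize(s[100:200,250:370],None,fx=5,fy=5))
print(arm.sense()['tcp_pos'],arm.sense()['contact_force'])
E
```

```text
[ 511.77787666 -122.4374893   171.6070612 ] [-0.09646787  0.73288255  0.06849126]
```

View pics/s2.png

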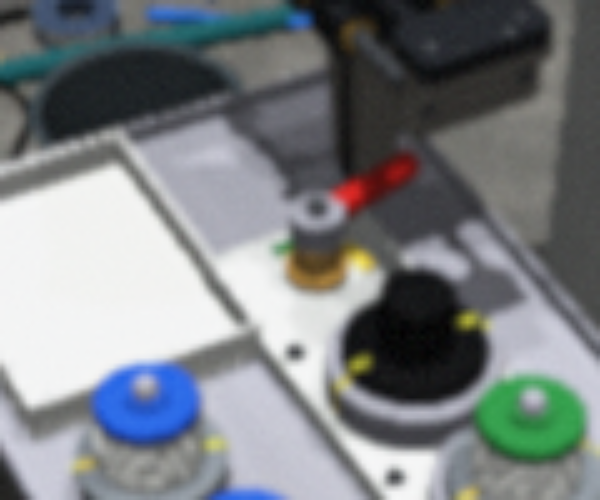

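apply_moves([
  [[-0.3,0.5,0,0,0,0],[-0.5,0.9,0,0,0,0],[-0.5,0.9,0,0,0,0],[-0.5,0.9,0,0,0,0]],
])

```text
t: 4.42
tcp_pos: [508.3, -113.8, 171.7]
tcp_rot: [-1.57, -0.029, 0.032]
contact_force: [-1.2, -0.0, 0.4]
grip_width: 0.9
```

apply_moves([
  [[0,0.3,0,0,0,0],[0,0.6,0,0,0,0],[0,0.6,0,0,0,0]],
])

```text
t: 4.67
tcp_pos: [507.7, -110.0, 171.7]
tcp_rot: [-1.573, -0.028, 0.031]
contact_force: [-2.4, -5.8, 0.6]
grip_width: 0.6
```

apply_moves([
  [[0,0.3,0,0,0,0],[0,0.3,0,0,0,0],[0,0.3,0,0,0,0]],
])

```text
t: 4.92
tcp_pos: [507.7, -109.7, 171.8]
tcp_rot: [-1.576, -0.027, 0.029]
contact_force: [-1.5, -11.5, -1.0]
grip_width: 0.2
```

```bash
python3 - <<'E'
from h import *
s=arm.snapshot("scene")
cv2.imwrite("pics/s3.png",cv2.resize(s[100:200,250:370],None,fx=5,fy=5))
print(arm.sense()['tcp_pos'],arm.sense()['contact_force'])
hsv=cv2.cvtColor(s,cv2.COLOR_BGR2HSV);m=cv2.inRange(hsv,*RD);m[:110]=0;m[200:]=0;m[:,:250]=0
ys,xs=np.nonzero(m);P=np.array([onz("scene",x,y,165)[:2] for x,y in zip(xs,ys)])
print(P.min(0),P.max(0),P.mean(0),np.polyfit(P[:,0],P[:,1],1))
E
```

```text
[ 507.69745679 -109.7211109   171.76921006] [ -1.6765631  -11.49690304  -0.20831466]
[499.086721   -93.95133425] [539.73103302 -79.17361622] [522.39518263 -86.0246967 ] [ 7.20421862e-03 -8.97881458e+01]
```

View pics/s3.png

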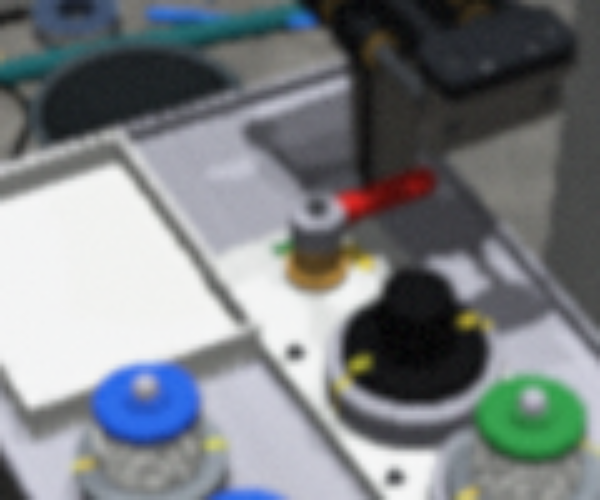

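apply_moves([
  [[0,-1.5,0,0,0,0],[0,-2.0,2,0,0,0],[0,-2.0,6,0,0,0],[0,-2,9,0,0,0],[0.5,1,11,0,0,0],[1,5,11,0,0,0],[1.5,9,11,0,0,0],[2.5,13,11,0,0,0],[3.5,17,11,0,0,0],[3.7,18.2,10,0,0,0],[3.7,18.2,8,0,0,0],[3.7,18.2,8,0,0,0]],
], fingers=0.28)

```text
t: 5.97
tcp_pos: [543.3, 78.0, 248.4]
tcp_rot: [-1.572, -0.027, 0.037]
contact_force: [-1.3, -1.0, -0.9]
grip_width: 66.5
```

apply_moves([
  [[0.2,0,-2,0,0,0],[0.2,0,-4,0,0,0],[0.2,0,-5.5,0,0,0],[0.2,0,-6.5,0,0,0],[0.2,0,-6.5,0,0,0]],
])

```text
t: 6.38
tcp_pos: [546.4, 75.6, 185.3]
tcp_rot: [-1.572, -0.026, 0.032]
contact_force: [-0.8, 0.3, 0.3]
grip_width: 66.1
```

```bash
python3 - <<'E'
from h import *
s=arm.snapshot("scene");t=arm.snapshot("top")
cv2.imwrite("pics/s4.png",cv2.resize(s[100:280,250:490],None,fx=3.3,fy=3.3));cv2.imwrite("pics/t4.png",cv2.resize(t[130:330,200:520],None,fx=2.5,fy=2.5))
print(arm.sense()['tcp_pos'],arm.sense()['contact_force'])
E
```

```text
[547.93395261  76.08109612 187.43285971] [ 0.45887689 -0.96821949  0.44102525]
```

View pics/s4.png

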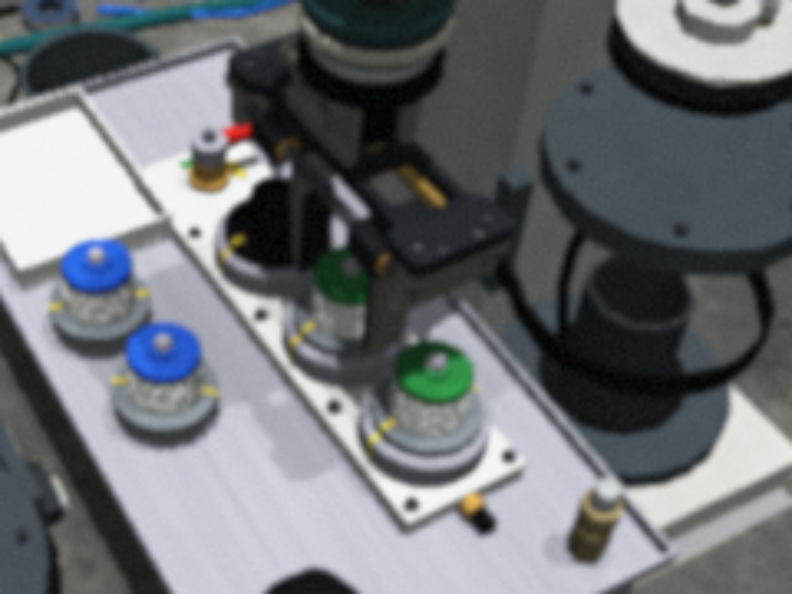

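View pics/t4.png

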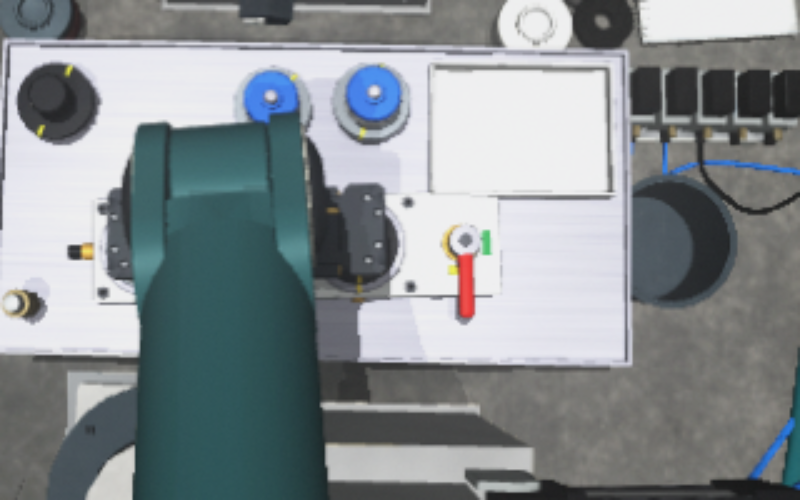

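apply_moves([
  [[-0.1,0.1,0,0,0,0],[-0.2,0.2,-0.4,0,0,0],[-0.2,0.2,-0.4,0,0,0],[-0.2,0.2,-0.4,0,0,0]],
])

```text
t: 6.82
tcp_pos: [545.7, 78.7, 183.3]
tcp_rot: [-1.57, -0.03, 0.03]
contact_force: [0.2, -0.4, 0.5]
grip_width: 66.1
```

apply_moves([
  [[0,0,0,0,0,0],[0,0,0,0,0,0]],
])

```text
t: 6.98
tcp_pos: [545.8, 78.5, 183.2]
tcp_rot: [-1.571, -0.03, 0.03]
contact_force: [1.0, 0.2, 0.3]
grip_width: 66.1
```

apply_moves([
  [[0,0,0,0,0,0],[0,0,0,0,0,0],[0,0,0,0,0,0],[0,0,0,0,0,0],[0,0,0,0,0,0]],
], fingers=1, newtons=20)

```text
t: 7.4
tcp_pos: [545.7, 78.5, 183.0]
tcp_rot: [-1.571, -0.03, 0.03]
contact_force: [0.0, 0.9, -0.4]
grip_width: 43.5
```

apply_moves([
  [[0,0,1.5,0,0,0],[0,0,4,0,0,0],[0,0,7,0,0,0],[0,0,9,0,0,0],[1.5,-3.5,9,0,0,0],[3,-7,9,0,0,0],[4.5,-10.5,9,0,0,0],[6,-14,9,0,0,0],[8,-17.5,9,0,0,0],[10,-21,9,0,0,0],[11.2,-24,9,0,0,0],[11.2,-25,9,0,0,0]],
])

```text
t: 8.4
tcp_pos: [658.2, -177.9, 271.9]
tcp_rot: [-1.575, -0.025, 0.026]
contact_force: [-1.4, -1.8, -0.7]
grip_width: 43.5
```

apply_moves([
  [[0,0,0,0,0,0],[0,0,0,0,0,0],[0,0,0,0,0,0]],
])

```text
t: 8.65
tcp_pos: [657.5, -168.9, 272.6]
tcp_rot: [-1.569, -0.031, 0.032]
contact_force: [-0.2, 0.3, -0.9]
grip_width: 44.0
```

```bash
python3 - <<'E'
from h import *
s=arm.snapshot("scene");t=arm.snapshot("top")
cv2.imwrite("pics/s5.png",cv2.resize(s[80:320,200:500],None,fx=2.6,fy=2.5));cv2.imwrite("pics/t5.png",cv2.resize(t[130:330,200:520],None,fx=2.5,fy=2.5))
print(arm.sense()['tcp_pos'],arm.sense()['contact_force'],arm.sense()['grip_width'])
E
```

```text
[ 657.76841132 -168.75928911  273.096099  ] [-0.21359594  0.33851496 -1.20613718] 43.54006811782538
```

View pics/s5.png

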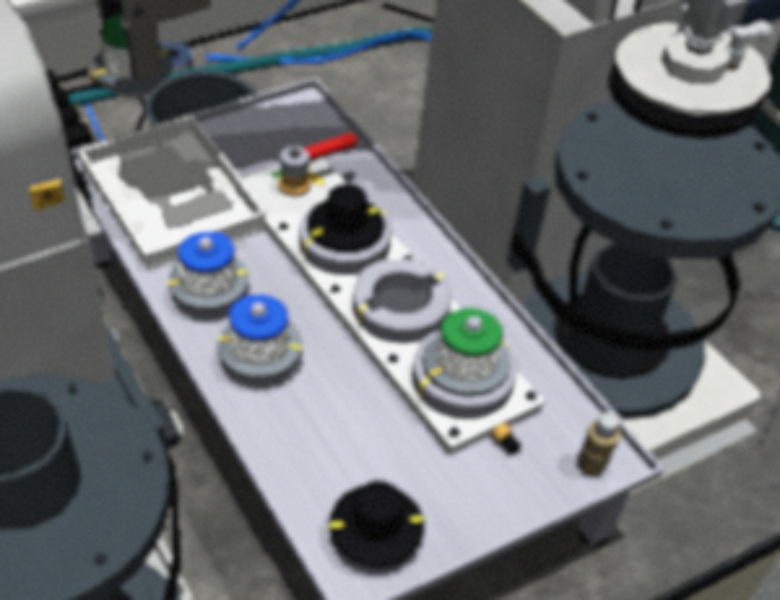

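View pics/t5.png

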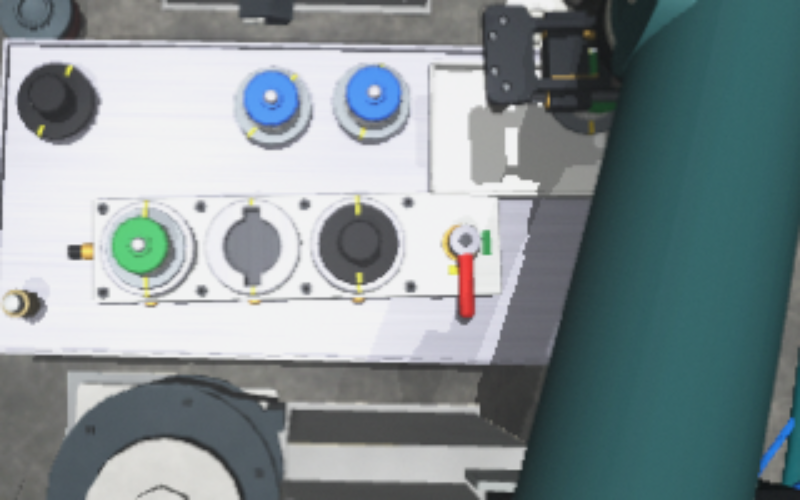

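apply_moves([
  [[0,-0.3,-3,0,0,0],[0,-0.3,-6,0,0,0],[0,-0.3,-8.5,0,0,0],[0,-0.3,-9.8,0,0,0],[0,-0.3,-10.3,0,0,0],[0,-0.3,-10.3,0,0,0],[0,-0.3,-10.3,0,0,0],[0,-0.3,-10.3,0,0,0]],
])

```text
t: 9.42
tcp_pos: [658.9, -174.6, 172.0]
tcp_rot: [-1.571, -0.033, 0.028]
contact_force: [-0.6, -0.2, -1.6]
grip_width: 43.5
```

apply_moves([
  [[0,0.3,-0.3,0,0,0],[0,0.3,-0.6,0,0,0],[0,0.3,-0.6,0,0,0],[0,0.3,-0.6,0,0,0]],
])

```text
t: 9.75
tcp_pos: [658.6, -171.0, 164.9]
tcp_rot: [-1.57, -0.032, 0.029]
contact_force: [0.1, 1.7, 3.1]
grip_width: 44.0
```

apply_moves([
  [[0,0,0,0,0,0],[0,0,0,0,0,0],[0,0,0,0,0,0],[0,0,2,0,0,0],[0,0,5,0,0,0],[0,0,9,0,0,0],[0,0,12,0,0,0],[-1,3,13,0,0,0],[-2,6,13,0,0,0],[-3.5,10,13,0,0,0],[-5,14,13,0,0,0],[-6.5,18,13,0,0,0]],
], fingers=0.28)

```text
t: 10.75
tcp_pos: [592.8, 6.7, 293.9]
tcp_rot: [-1.571, -0.029, 0.029]
contact_force: [0.2, 0.4, 0.6]
grip_width: 66.2
```

```bash
python3 - <<'E'
from h import *
s=arm.snapshot("scene");t=arm.snapshot("top")
cv2.imwrite("pics/s6.png",cv2.resize(s[80:320,200:500],None,fx=2.6,fy=2.5));cv2.imwrite("pics/t6.png",cv2.resize(t[130:330,200:520],None,fx=2.5,fy=2.5))
print(arm.sense()['tcp_pos'],arm.sense()['contact_force'],arm.sense()['grip_width'])
E
```

```text
[591.88867918  13.92423047 293.81691575] [-0.43718379  1.16560507  1.16598127] 66.04435047494084
```

View pics/s6.png

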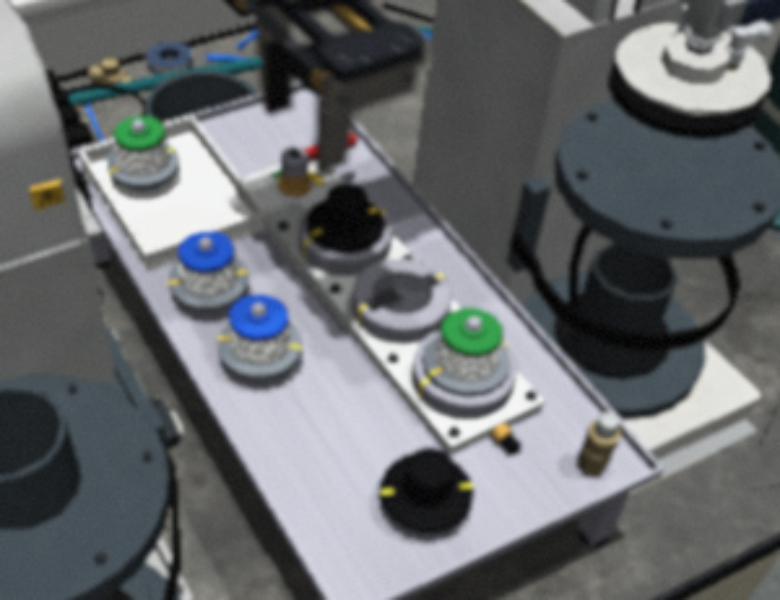

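View pics/t6.png

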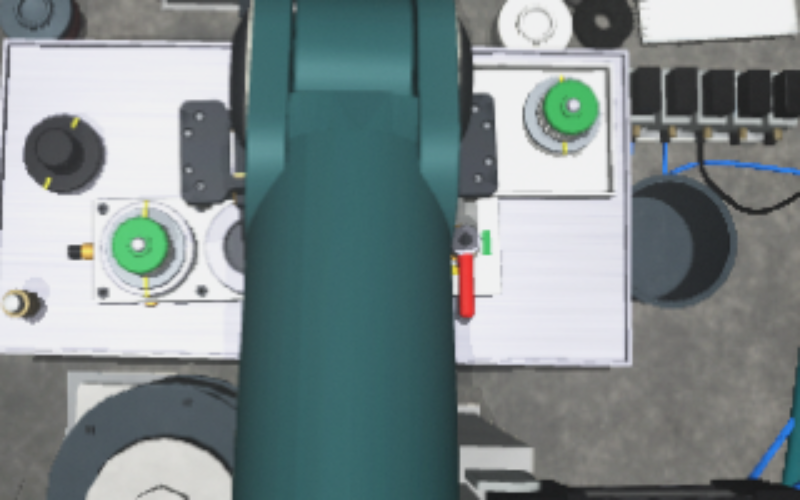

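apply_moves([
  [[-1,2,0,0,0,5],[-2,4,0,0,0,10],[-3,6,0,0,0,15],[-4,8,0,0,0,20],[-5,10,0,0,0,25],[-5.2,12,0,0,0,30],[-5.2,14,-2,0,0,35],[-5.2,15.3,-4,0,0,40],[-5.2,15.3,-5,0,0,45],[-5.2,15.3,-5,0,0,45],[-5.2,15.3,-5,0,0,45],[-5.2,15.3,-5,0,0,45]],
])

```text
t: 11.85
tcp_pos: [542.6, 157.6, 244.7]
tcp_rot: [-1.475, -0.641, 0.64]
contact_force: [-0.2, -0.8, 0.2]
grip_width: 66.2
```

apply_moves([
  [[0,0,0,0,0,0],[0,0,0,0,0,0],[0,0,0,0,0,0]],
])

```text
t: 12.1
tcp_pos: [542.3, 158.3, 244.8]
tcp_rot: [-1.474, -0.644, 0.641]
contact_force: [0.1, -0.5, 0.5]
grip_width: 65.9
```

apply_moves([
  [[0,0.4,-2,0,0,0],[0,0.4,-4,0,0,0],[0,0.4,-5.5,0,0,0],[0,0.4,-6.1,0,0,0],[0,0.4,-6.1,0,0,0],[0,0.4,-6.1,0,0,0],[0,0.4,-6.1,0,0,0]],
])

```text
t: 12.68
tcp_pos: [542.6, 162.8, 184.1]
tcp_rot: [-1.473, -0.645, 0.642]
contact_force: [1.0, -0.3, 0.5]
grip_width: 65.7
```

apply_moves([
  [[0,0,0,0,0,0],[0,0,0,0,0,0],[0,0,0,0,0,0],[0,0,0,0,0,0],[0,0,0,0,0,0]],
], fingers=1, newtons=20)

```text
t: 13.1
tcp_pos: [542.1, 162.6, 183.5]
tcp_rot: [-1.473, -0.644, 0.643]
contact_force: [-0.8, 0.4, 2.9]
grip_width: 43.5
```

apply_moves([
  [[0,0,1.5,0,0,0],[0,0,4,0,0,0],[0,0,7,0,0,-3],[0,-1,9,0,0,-8],[1,-4,9,0,0,-13],[2,-7.5,9,0,0,-18],[3,-11,9,0,0,-23],[4,-14.5,9,0,0,-28],[5,-18,9,0,0,-33],[6,-21,9,0,0,-38],[7.5,-24,9,0,0,-43],[8.5,-26.3,9,0,0,-45]],
])

```text
t: 14.1
tcp_pos: [627.1, -103.5, 272.6]
tcp_rot: [-1.572, -0.025, 0.025]
contact_force: [-0.3, -0.5, -1.2]
grip_width: 43.7
```

apply_moves([
  [[0,0,0,0,0,0],[0,0,0,0,0,0],[0,0,0,0,0,0],[0,0,0,0,0,0]],
])

```text
t: 14.43
tcp_pos: [626.5, -98.5, 272.6]
tcp_rot: [-1.569, -0.031, 0.033]
contact_force: [0.2, 0.2, -1.5]
grip_width: 43.6
```

apply_moves([
  [[0,-0.1,-3,0,0,0],[0,-0.1,-6,0,0,0],[0,-0.1,-8.5,0,0,0],[0,-0.1,-9.8,0,0,0],[0,-0.1,-10.2,0,0,0],[0,-0.1,-10.2,0,0,0],[0,-0.1,-10.2,0,0,0],[0,-0.1,-10.2,0,0,0],[0,-0.1,-10.2,0,0,0],[0,-0.1,-10.2,0,0,0]],
])

```text
t: 15.27
tcp_pos: [627.4, -101.6, 172.1]
tcp_rot: [-1.571, -0.031, 0.028]
contact_force: [0.0, 0.3, -1.6]
grip_width: 43.6
```

apply_moves([
  [[0,0,-0.3,0,0,0],[0,0,-0.6,0,0,0],[0,0,-0.7,0,0,0],[0,0,-0.7,0,0,0]],
])

```text
t: 15.6
tcp_pos: [627.2, -101.5, 165.3]
tcp_rot: [-1.57, -0.031, 0.029]
contact_force: [-2.9, 0.2, 6.8]
grip_width: 43.2
```

apply_moves([
  [[0,0,0,0,0,0],[0,0,0,0,0,0],[0,0,0,0,0,0],[0,0,2,0,0,0],[0,0,5,0,0,0],[0,0,9,0,0,0],[0,0,12,0,0,0],[0,1,13,0,0,0],[-3,0,14,0,0,0],[-6,-3,14,0,0,0],[-7,-6,14,0,0,0],[-7,-10,14,0,0,0]],
], fingers=0.28)

```text
t: 16.6
tcp_pos: [555.0, -199.9, 304.1]
tcp_rot: [-1.568, -0.032, 0.033]
contact_force: [1.8, 0.4, 0.1]
grip_width: 66.0
```

```bash
python3 - <<'E'
from h import *
s=arm.snapshot("scene");t=arm.snapshot("top")
cv2.imwrite("pics/s7r.png",s);cv2.imwrite("pics/t7r.png",t)
cv2.imwrite("pics/s7.png",cv2.resize(s[80:320,200:500],None,fx=2.6,fy=2.5));cv2.imwrite("pics/t7.png",cv2.resize(t[130:330,200:520],None,fx=2.5,fy=2.5))
print(arm.sense()['tcp_pos'],arm.sense()['contact_force'],arm.sense()['grip_width'])
E
```

```text
[ 554.66616173 -208.45966139  304.0598567 ] [-0.10532359 -0.44302976 -0.57786785] 66.13829451106984
```

View pics/s7.png

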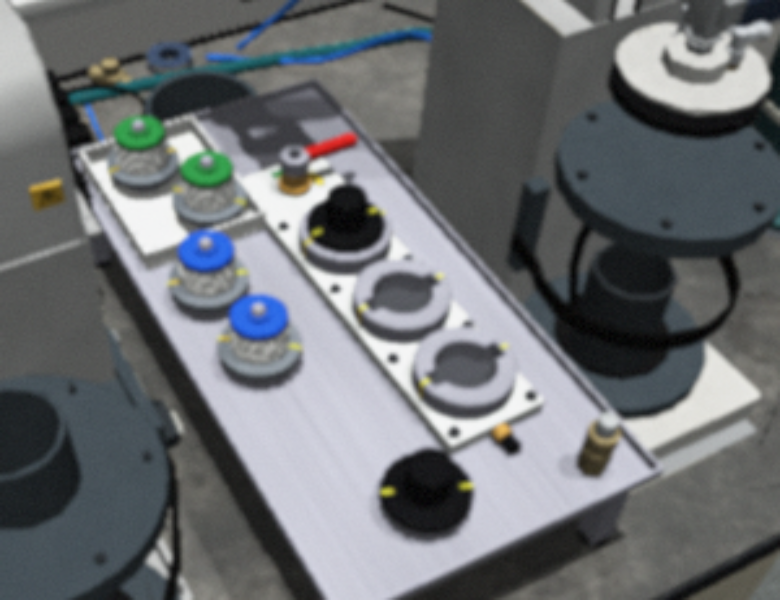

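View pics/t7.png

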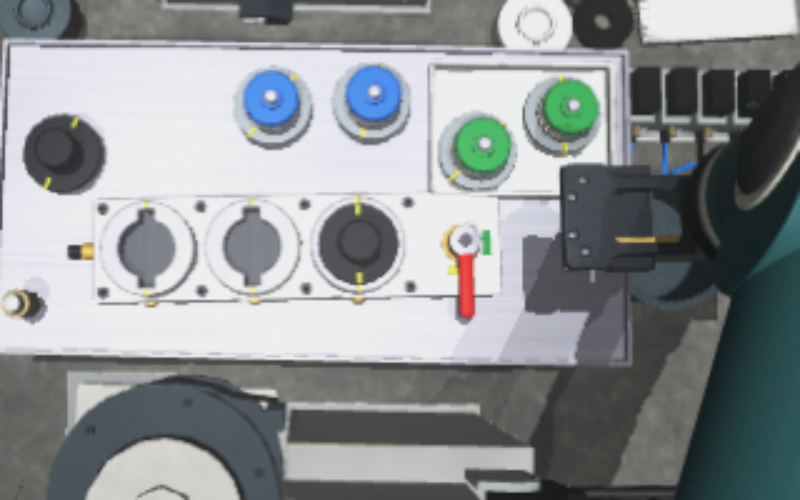

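```bash
python3 - <<'E'
from h import *
np.set_printoptions(precision=1,suppress=True)
t=cv2.imread("pics/t7r.png");s=cv2.imread("pics/s7r.png")
YY=((18,70,110),(38,255,255))
for n,im in(("top",t),("scene",s)):
    print(n)
    for b in blobs(im,*YY,amin=2):
        p=onz(n,b[1][0],b[1][1],137)
        if 590<p[0]<700 and -50<p[1]<270: print(b[0],b[1],p[:2])
    for b in blobs(im,*B,amin=100): print("B",b[1],onz(n,*b[1],165.6)[:2])
bs=sorted([b[1] for b in blobs(s,*B,amin=200) if b[1][1]>150],key=lambda c:c[1])
bt=sorted([b[1] for b in blobs(t,*B,amin=300) if 150<b[1][1]<180],key=lambda c:-c[0])
for a,b in zip(bs,bt): print(a,b,tri(*a,*b))
# bores: dark circle + collar
hsv=cv2.cvtColor(t,cv2.COLOR_BGR2GRAY)
cv2.imwrite("pics/t7z.png",cv2.resize(t[150:260,225:375],None,fx=5,fy=5,interpolation=cv2.INTER_CUBIC))
cv2.imwrite("pics/s7z.png",cv2.resize(s[165:250,255:410],None,fx=5,fy=5,interpolation=cv2.INTER_CUBIC))
E
```

```text
top
4 [317.  160.5] [683.7  48.8]
10 [229.3 178.4] [643.6 227.1]
7 [300.3 182.3] [638.2  81.8]
7 [344.4 182.9] [638.7  -7.7]
11 [218.5 202.7] [593.2 247.2]
B [349.  167.1] [666.1 -15.3]
B [308.1 169.1] [660.4  65.5]
scene
8 [292.5 188.5] [641.1  -8. ]
7 [266.7 192.6] [692.9 -21.7]
11 [286. 215.] [683.1  50.2]
9 [312.7 218.1] [640.3  81. ]
14 [378.9 274.1] [595.1 247.1]
15 [348.3 276.1] [644.9 225.9]
B [330.2  73.4] [ 388.5 -307.8]
B [336.8  98.4] [ 426.9 -204.9]
B [278.9 180.3] [666.4 -16.2]
B [298.7 206.5] [661.7  64.3]
[278.9 180.3] [349.  167.1] (array([666.3, -15.4, 166.1]), np.float64(0.7465315303799559))
[298.7 206.5] [308.1 169.1] (array([661.1,  65. , 165.8]), np.float64(1.6345279568448585))
```

View pics/t7z.png

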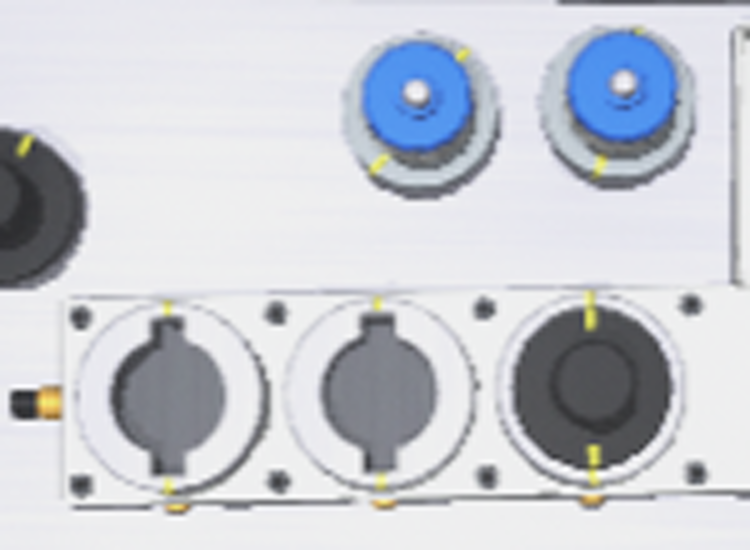

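View pics/s7z.png

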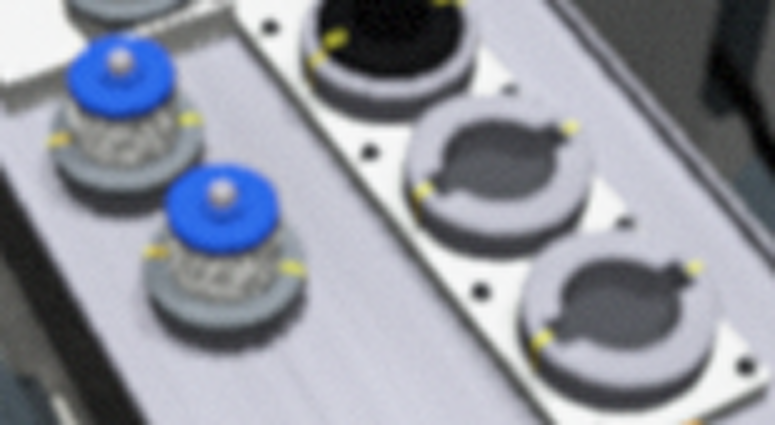

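apply_moves([
  [[1,3,0,0,0,-2],[2,6,0,0,0,-4],[3,9,0,0,0,-6],[4,12,0,0,0,-8],[5,15,0,0,0,-10],[6,18,0,0,0,-12],[7.5,21,0,0,0,-14],[9,24,-2,0,0,-16],[10.4,26.7,-5,0,0,-18],[10.4,26.7,-7,0,0,-19],[10.4,26.7,-7,0,0,-19],[10.4,26.7,-7,0,0,-19]],
])

```text
t: 17.7
tcp_pos: [659.9, 65.6, 232.3]
tcp_rot: [-1.561, 0.232, -0.227]
contact_force: [0.1, 0.3, -0.4]
grip_width: 65.8
```

apply_moves([
  [[0,0,0,0,0,0],[0,0,0,0,0,0],[0,0,0,0,0,0]],
])

```text
t: 17.95
tcp_pos: [661.6, 64.3, 236.0]
tcp_rot: [-1.557, 0.23, -0.234]
contact_force: [-0.4, 0.5, -0.2]
grip_width: 66.3
```

```bash
cat >> h.py <<'E'
def st():
    s=arm.sense();M=R.from_rotvec(s['tcp_rot']).as_matrix()
    print("pos",np.round(s['tcp_pos'],1),"jawyaw",round(np.degrees(np.arctan2(M[1,2],M[0,2])),1),"tilt",np.round(np.degrees(M[:2,1]),2),"F",np.round(s['contact_force'],1),"w",round(s['grip_width'],1),"J",np.round(s['joints'],2),"t",round(s['t'],2))
E
python3 -c "
from h import *
st()"
```

```text
pos [661.6  64.3 236. ] jawyaw 73.1 tilt [0.17 0.03] F [-0.4  0.5 -0.2] w 66.3 J [-0.4   0.5   0.35  1.59 -0.19  1.08  1.28] t 17.95
```

apply_moves([
  [[0,0,-2.5,0,0,0],[0,0,-5,0,0,0],[0,0,-6.5,0,0,0],[0,0,-7.2,0,0,0],[0,0,-7.2,0,0,0],[0,0,-7.2,0,0,0],[0,0,-7.2,0,0,0],[0,0,-7.2,0,0,0]],
])

```text
t: 18.62
tcp_pos: [661.8, 65.5, 163.6]
tcp_rot: [-1.558, 0.229, -0.233]
contact_force: [-0.4, -0.1, -0.2]
grip_width: 66.1
```

```bash
python3 -c "
from h import *
st()
s=arm.snapshot('scene');cv2.imwrite('pics/s8.png',cv2.resize(s[140:280,220:420],None,fx=4,fy=4))"
```

```text
pos [661.8  65.5 163.6] jawyaw 73.2 tilt [0.15 0.03] F [-0.4 -0.1 -0.2] w 66.1 J [-0.38  0.58  0.33  1.64 -0.22  0.96  1.3 ] t 18.62
```

View pics/s8.png

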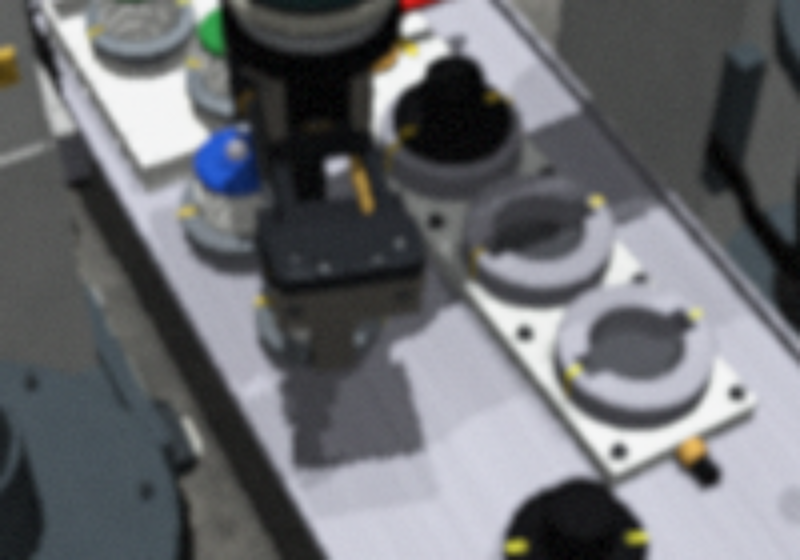

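apply_moves([
  [[-0.05,0,-0.15,0,0,0],[-0.05,0,-0.15,0,0,0],[-0.05,0,-0.15,0,0,0],[-0.05,0,-0.15,0,0,0],[-0.05,0,-0.15,0,0,0],[-0.05,0,-0.15,0,0,0]],
], fingers=1, newtons=30)

```text
t: 19.17
tcp_pos: [660.3, 65.6, 160.5]
tcp_rot: [-1.558, 0.23, -0.23]
contact_force: [-0.3, -0.4, 1.4]
grip_width: 43.5
```

```bash
python3 -c "
from h import *
st()"
```

```text
pos [660.3  65.6 160.5] jawyaw 73.2 tilt [0. 0.] F [-0.3 -0.4  1.4] w 43.5 J [-0.38  0.58  0.33  1.65 -0.22  0.95  1.3 ] t 19.17
```

apply_moves([
  [[0,0,2,0,0,0],[0,0,5,0,0,0],[0,0,8,0,0,4],[-2,1,8.5,0,0,9],[-4,3,8.5,0,0,14],[-6,5,8.5,0,0,19],[-8,7,8.5,0,0,24],[-10,8.5,8.5,0,0,29],[-11.9,9.7,8.5,0,0,34],[-11.9,9.7,8.5,0,0,38],[-11.9,9.7,8.5,0,0,38],[-11.9,9.7,8.5,0,0,38]],
])

```text
t: 20.17
tcp_pos: [541.5, 162.2, 245.5]
tcp_rot: [-1.552, -0.288, 0.288]
contact_force: [0.4, -0.6, -0.8]
grip_width: 43.3
```

apply_moves([
  [[0,0,-1,0,0,0],[0,0,-2,0,0,0],[0,0,-3,0,0,0],[0,0,-3,0,0,0],[0,0,-3,0,0,0],[0,0,-3,0,0,0]],
])

```text
t: 20.67
tcp_pos: [541.5, 162.4, 215.2]
tcp_rot: [-1.552, -0.289, 0.29]
contact_force: [-0.3, -0.5, -1.8]
grip_width: 43.6
```

```bash
python3 -c "
from h import *
st()
t=arm.snapshot('top');cv2.imwrite('pics/t9.png',cv2.resize(t[130:330,200:520],None,fx=2.5,fy=2.5))
s=arm.snapshot('scene');cv2.imwrite('pics/s9.png',cv2.resize(s[120:280,250:450],None,fx=4,fy=3.7))
st()"
```

```text
pos [541.5 162.4 215.2] jawyaw 111.1 tilt [-0.02 -0.02] F [-0.3 -0.5 -1.8] w 43.6 J [-0.5   0.35  0.18  1.85 -0.08  0.96  1.66] t 20.67
pos [541.7 162.6 215.8] jawyaw 111.2 tilt [0.04 0.01] F [ 0.2 -0.4 -0.6] w 43.2 J [-0.5   0.35  0.18  1.84 -0.08  0.96  1.66] t 20.77
```

View pics/s9.png

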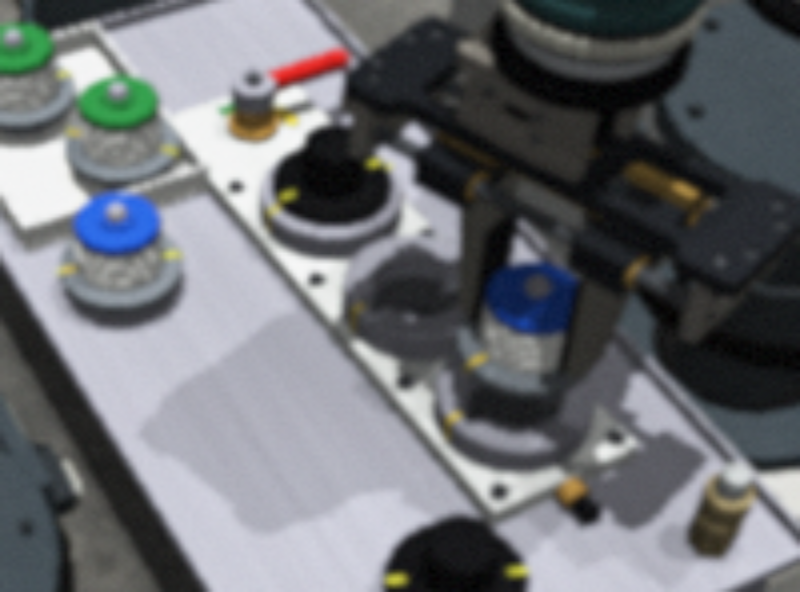

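apply_moves([
  [[0,0,-0.8,0,0,0],[0,0,-1.5,0,0,0],[0,0,-2,0,0,0],[0,0,-2.3,0,0,0],[0,0,-2.3,0,0,0]],
])

```text
t: 21.18
tcp_pos: [540.7, 162.4, 191.4]
tcp_rot: [-1.552, -0.289, 0.291]
contact_force: [0.0, -0.4, -1.8]
grip_width: 43.2
```

apply_moves([
  [[0,0,-0.3,0,0,0],[0,0,-0.5,0,0,0],[0,0,-0.5,0,0,0]],
])

```text
t: 21.43
tcp_pos: [541.2, 162.5, 187.1]
tcp_rot: [-1.551, -0.29, 0.29]
contact_force: [-1.0, -1.0, -1.2]
grip_width: 43.4
```

apply_moves([
  [[0,0,-0.2,0,0,0],[0,0,-0.4,0,0,0],[0,0,-0.5,0,0,0],[0,0,-0.5,0,0,0]],
])

```text
t: 21.77
tcp_pos: [541.2, 162.5, 182.2]
tcp_rot: [-1.551, -0.29, 0.29]
contact_force: [-0.5, -0.2, -1.3]
grip_width: 43.6
```

apply_moves([
  [[0,0,-0.2,0,0,0],[0,0,-0.3,0,0,0],[0,0,-0.3,0,0,0]],
])

```text
t: 22.02
tcp_pos: [541.5, 162.7, 181.4]
tcp_rot: [-1.551, -0.291, 0.289]
contact_force: [-5.2, -0.9, 11.8]
grip_width: 43.9
```

apply_moves([
  [[0,0,0.2,0,0,0],[0,0,0.2,0,0,0],[0,0,0.2,0,0,0],[0,0,2.5,0,0,0],[0,0,6,0,0,0],[0,0,9,0,0,-2],[2,-2,11,0,0,-7],[4,-4.5,11,0,0,-12],[6,-7,11,0,0,-17],[8,-9.5,11,0,0,-22],[10,-13,9,0,0,-27],[12,-16,8,0,0,-28]],
], fingers=0.28)

```text
t: 23.02
tcp_pos: [661.9, 2.1, 258.6]
tcp_rot: [-1.568, 0.095, -0.095]
contact_force: [0.3, 0.8, -0.3]
grip_width: 66.0
```

apply_moves([
  [[0.5,-1.7,-1,0,0,0],[0.5,-1.7,-2,0,0,0],[0.5,-1.7,-2,0,0,0],[0.5,-1.7,-2,0,0,0],[0.5,-1.7,-2,0,0,0]],
])

```text
t: 23.43
tcp_pos: [666.3, -12.3, 239.9]
tcp_rot: [-1.568, 0.091, -0.092]
contact_force: [-0.6, 0.8, 0.3]
grip_width: 66.2
```

```bash
python3 - <<'E'
from h import *
np.set_printoptions(precision=1,suppress=True)
st()
s=arm.snapshot('scene');cv2.imwrite('pics/s10.png',cv2.resize(s[120:280,230:430],None,fx=4,fy=3.7))
t=arm.snapshot('top');cv2.imwrite('pics/t10.png',cv2.resize(t[130:330,200:520],None,fx=2.5,fy=2.5))
for n,im in(("top",t),("scene",s)):
    for b in blobs(im,*B,amin=100): print(n,"B",b[0],b[1],onz(n,*b[1],165.6)[:2],onz(n,*b[1],186.6)[:2])
E
```

```text
pos [666.3 -12.3 239.9] jawyaw 83.3 tilt [0.  0.1] F [-0.6  0.8  0.3] w 66.2 J [-0.3  0.5  0.3  1.6 -0.2  1.1  1.6] t 23.43
top B 371 [255.3 227.6] [542.7 166.2] [541.5 163.3]
top B 146 [532.2 308.3] [ 394.8 -377.1] [ 396.8 -368.4]
scene B 225 [330.3  73.4] [ 388.3 -307.9] [ 405. -279.]
scene B 185 [337.1  98.3] [ 426.1 -204.9] [ 441.6 -179.4]
scene B 167 [279.5 182.9] [668.4  -9.1] [675.8   9.9]
scene B 322 [380.9 212.9] [531.  149.2] [543.  162.8]
```

View pics/s10.png

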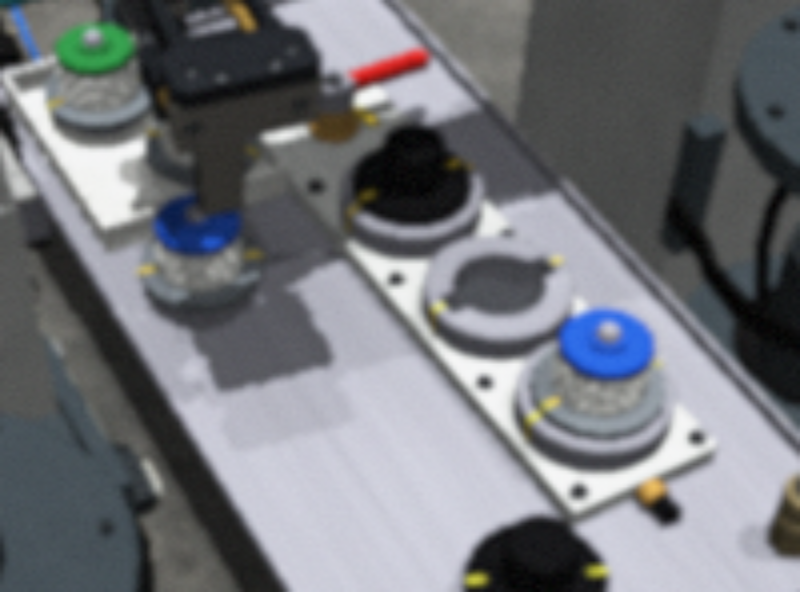

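View pics/t10.png

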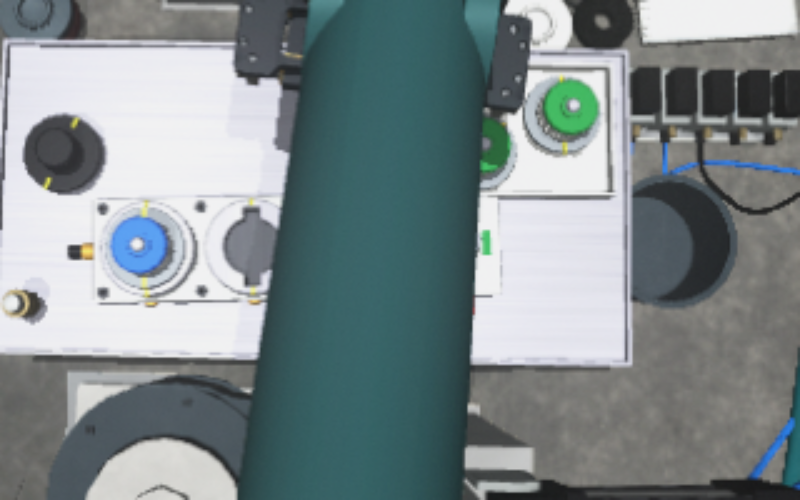

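apply_moves([
  [[0,-0.3,-2.5,0,0,0],[0,-0.3,-5,0,0,0],[0,-0.3,-7,0,0,0],[0,-0.3,-7.8,0,0,0],[0,-0.3,-7.8,0,0,0],[0,-0.3,-7.8,0,0,0],[0,-0.3,-7.8,0,0,0],[0,-0.3,-7.8,0,0,0]],
])

```text
t: 24.2
tcp_pos: [667.4, -17.4, 163.3]
tcp_rot: [-1.568, 0.091, -0.096]
contact_force: [0.2, -0.5, -0.8]
grip_width: 66.4
```

apply_moves([
  [[-0.1,0.2,-0.2,0,0,0],[-0.1,0.2,-0.2,0,0,0],[-0.1,0.2,-0.2,0,0,0],[-0.1,0.2,-0.2,0,0,0],[-0.1,0.2,-0.2,0,0,0],[-0.1,0.2,-0.2,0,0,0]],
], fingers=1)

```text
t: 24.7
tcp_pos: [665.4, -15.3, 159.7]
tcp_rot: [-1.568, 0.093, -0.094]
contact_force: [-0.8, -0.2, 1.6]
grip_width: 43.4
```

```bash
python3 -c "
from h import *
st()"
```

```text
pos [665.4 -15.3 159.7] jawyaw 83.2 tilt [0.01 0.02] F [-0.8 -0.2  1.6] w 43.4 J [-0.25  0.58  0.32  1.64 -0.21  0.95  1.59] t 24.7
```

apply_moves([
  [[0,0,2,0,0,0],[0,0,5,0,0,0],[0,0,8,0,0,2],[-2,1,8.5,0,0,5],[-4,3,8.5,0,0,8],[-6,5,8.5,0,0,11],[-8,7,8.5,0,0,14],[-10,8.5,8.5,0,0,17],[-12.1,9.4,8.5,0,0,17.4],[-12.1,9.4,8.5,0,0,17.4],[-12.1,9.4,8.5,0,0,17.4],[-12.1,9.4,8.5,0,0,17.4]],
])

```text
t: 25.7
tcp_pos: [545.0, 77.9, 244.6]
tcp_rot: [-1.566, -0.145, 0.144]
contact_force: [0.0, 0.4, -1.7]
grip_width: 43.5
```

apply_moves([
  [[0,0,-1,0,0,0],[0,0,-2,0,0,0],[0,0,-3,0,0,0],[0,0,-3.5,0,0,0],[0,0,-3.5,0,0,0],[0,0,-3.5,0,0,0]],
])

```text
t: 26.2
tcp_pos: [544.2, 78.3, 208.7]
tcp_rot: [-1.566, -0.144, 0.146]
contact_force: [0.2, -0.2, -1.7]
grip_width: 43.4
```

```bash
python3 -c "
from h import *
st()
s=arm.snapshot('scene');cv2.imwrite('pics/s11.png',cv2.resize(s[120:280,250:450],None,fx=4,fy=3.7))
st()"
```

```text
pos [544.2  78.3 208.7] jawyaw 100.6 tilt [-0.08 -0.03] F [ 0.2 -0.2 -1.7] w 43.4 J [-0.41  0.33  0.25  1.89 -0.1   0.93  1.64] t 26.2
pos [544.5  78.4 209.3] jawyaw 100.6 tilt [-0.02 -0.01] F [-0.6  0.4 -0.6] w 43.7 J [-0.41  0.33  0.25  1.89 -0.1   0.93  1.64] t 26.25
```

View pics/s11.png

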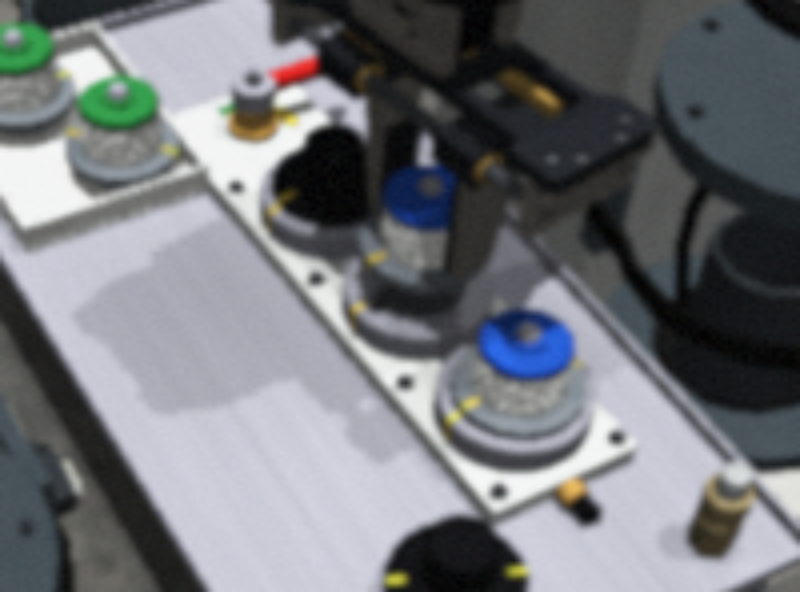

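apply_moves([
  [[0,0,-0.8,0,0,0],[0,0,-1.5,0,0,0],[0,0,-1.8,0,0,0],[0,0,-1.8,0,0,0]],
])

```text
t: 26.58
tcp_pos: [543.7, 78.5, 190.4]
tcp_rot: [-1.566, -0.144, 0.146]
contact_force: [-0.5, 0.1, -1.9]
grip_width: 43.8
```

apply_moves([
  [[0,0,-0.3,0,0,0],[0,0,-0.5,0,0,0],[0,0,-0.5,0,0,0]],
])

```text
t: 26.83
tcp_pos: [544.2, 78.5, 186.1]
tcp_rot: [-1.566, -0.145, 0.145]
contact_force: [0.3, -1.5, -1.6]
grip_width: 43.6
```

apply_moves([
  [[0,0,-0.2,0,0,0],[0,0,-0.4,0,0,0],[0,0,-0.5,0,0,0],[0,0,-0.5,0,0,0]],
])

```text
t: 27.17
tcp_pos: [544.2, 78.5, 181.2]
tcp_rot: [-1.566, -0.145, 0.145]
contact_force: [-0.2, -0.0, -1.1]
grip_width: 43.6
```

apply_moves([
  [[0,0,-0.1,0,0,0],[0,0,-0.2,0,0,0],[0,0,-0.2,0,0,0]],
])

```text
t: 27.42
tcp_pos: [544.5, 78.6, 180.7]
tcp_rot: [-1.565, -0.145, 0.145]
contact_force: [-3.6, -0.8, 6.7]
grip_width: 43.4
```

apply_moves([
  [[0,0,0.2,0,0,0],[0,0,0.2,0,0,0],[0,0,0.2,0,0,0],[0,0,2.5,0,0,0],[0,0,6,0,0,0],[0,0,9,0,0,-2],[0,-3,12,0,0,-4],[-0.5,-7,12,0,0,-6],[-1.5,-11,12,0,0,-8.4],[-2.5,-15,12,0,0,-8.4],[-3.6,-18.5,12,0,0,-8.4],[-3.6,-22,12,0,0,-8.4]],
], fingers=0.28)

```text
t: 28.42
tcp_pos: [506.4, -143.5, 299.7]
tcp_rot: [-1.57, -0.029, 0.029]
contact_force: [0.1, 0.1, 0.8]
grip_width: 66.0
```

apply_moves([
  [[0,-4,0,0,0,0],[0,-4,0,0,0,0],[0,-4,0,0,0,0],[0,-4,0,0,0,0]],
], fingers=1)

```text
t: 28.75
tcp_pos: [508.4, -180.8, 299.2]
tcp_rot: [-1.57, -0.03, 0.03]
contact_force: [0.1, 1.0, 0.6]
grip_width: 41.9
```

```bash
python3 - <<'E'
from h import *
np.set_printoptions(precision=1,suppress=True)
st()
s=arm.snapshot('scene');cv2.imwrite('pics/s12.png',cv2.resize(s[120:280,230:430],None,fx=4,fy=3.7))
t=arm.snapshot('top');cv2.imwrite('pics/t12.png',cv2.resize(t[140:280,200:460],None,fx=3,fy=3))
for n,im in(("top",t),("scene",s)):
    for b in blobs(im,*B,amin=100)+blobs(im,*G,amin=100): print(n,b[0],b[1],onz(n,*b[1],186.3)[:2],onz(n,*b[1],168)[:2])
st()
E
```

```text
pos [ 508.4 -180.8  299.2] jawyaw 92.2 tilt [-0.  0.] F [0.1 1.  0.6] w 41.9 J [-0.1  0.2  0.5  1.8 -0.1  1.1  2. ] t 28.75
top 372 [255.3 227.6] [541.5 163.3] [542.5 165.8]
top 369 [299.5 226.8] [544.9  78.7] [546.   79.6]
top 339 [427.8 172.6] [ 654.4 -167.2] [ 657.6 -170.9]
top 344 [392.8 187.8] [623.4 -99.2] [ 626.  -101.6]
scene 128 [347.   65.4] [ 348.5 -292.6] [ 332.2 -318.2]
scene 182 [336.8  98.4] [ 442.1 -179.8] [ 428.6 -202. ]
scene 273 [355.5 183.6] [546.   78.1] [535.7  63.7]
scene 324 [380.9 213. ] [542.9 162.7] [532.5 150.8]
scene 188 [253.3 132.9] [ 664.  -151.6] [ 657.2 -173. ]
scene 187 [279.3 148. ] [634.4 -82.2] [ 626.7 -101.4]
pos [ 508.7 -179.7  299.2] jawyaw 92.3 tilt [-0.  0.] F [ 0.2  0.2 -0.4] w 33.7 J [-0.1  0.2  0.4  1.8 -0.1  1.1  2. ] t 28.85
```

View pics/s12.png

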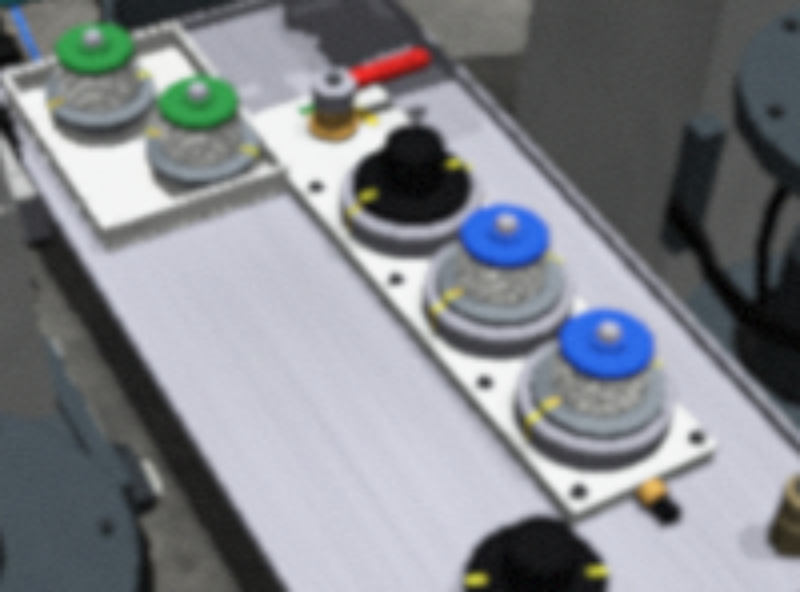

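View pics/t12.png

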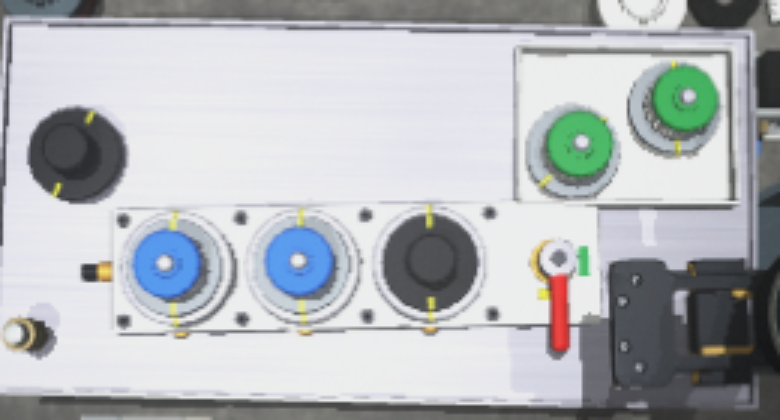

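apply_moves([
  [[0,3,0,0,0,0],[0,6,0,0,0,0],[0,9,-2,0,0,0],[0,12,-5,0,0,0],[0,12,-8,0,0,0],[0,12,-8,0,0,0],[0,12,-8,0,0,0],[0,12,-8,0,0,0]],
])

```text
t: 29.52
tcp_pos: [509.2, -61.9, 220.8]
tcp_rot: [-1.571, -0.031, 0.028]
contact_force: [0.7, -1.2, 1.4]
grip_width: 0.3
```

```bash
python3 - <<'E'
from h import *
st()
P=np.array([551.2,-88.7]);x=np.array([.9993,.038]);y=np.array([-.038,.9993])
for d in range(90,-11,-10):
    a=np.radians(d);L=-np.cos(a)*y-np.sin(a)*x;N=-(np.cos(a)*x-np.sin(a)*y)
    Q=P+43*L+(6+10*np.cos(a)+18*np.sin(a))*N
    print(d,np.round(Q,1))
E
```

```text
pos [509.2 -61.9 220.8] jawyaw 92.2 tilt [ 0.1  -0.02] F [ 0.7 -1.2  1.4] w 0.3 J [-0.25  0.26  0.36  1.97 -0.11  0.93  1.77] t 29.52
90 [507.3 -66.4]
80 [503.8 -72.9]
70 [501.4 -80.5]
60 [500.6 -89.1]
50 [501.7 -98.1]
40 [ 504.9 -107.2]
30 [ 510.2 -115.7]
20 [ 517.5 -123. ]
10 [ 526.5 -128.7]
0 [ 536.8 -132.3]
-10 [ 547.8 -133.4]
```

apply_moves([
  [[-0.1,0.5,0,0,0,0],[-0.1,0.5,-1,0,0,0],[-0.1,0.5,-2.5,0,0,0],[-0.1,0.5,-4,0,0,0],[-0.1,0.5,-4.8,0,0,0],[-0.1,0.5,-4.8,0,0,0],[-0.1,0.5,-4.8,0,0,0],[-0.1,0.5,-4.8,0,0,0]],
])

```text
t: 30.18
tcp_pos: [507.9, -56.7, 172.2]
tcp_rot: [-1.571, -0.031, 0.028]
contact_force: [-0.1, -0.5, 1.1]
grip_width: 0.5
```

apply_moves([
  [[0,-0.5,0,0,0,0],[-0.1,-1.0,0,0,0,0],[-0.4,-1.6,0,0,0,0],[-0.6,-2.4,0,0,0,0],[-0.7,-3.2,0,0,0,0],[-0.6,-4.1,0,0,0,0],[-0.3,-5.0,0,0,0,0],[0.3,-5.9,0,0,0,0],[1.0,-6.6,0,0,0,0],[1.9,-7.2,0,0,0,0],[2.4,-7.4,0,0,0,0],[2.4,-7.4,0,0,0,0]],
])

```text
t: 31.18
tcp_pos: [532.6, -132.0, 171.2]
tcp_rot: [-1.572, -0.029, 0.029]
contact_force: [0.3, 0.7, -0.8]
grip_width: 0.6
```

apply_moves([
  [[0.3,-0.1,0,0,0,0],[0.6,-0.2,0,0,0,0],[0.6,-0.2,0,0,0,0],[0.6,-0.2,0,0,0,0]],
])

```text
t: 31.52
tcp_pos: [537.5, -132.6, 171.4]
tcp_rot: [-1.571, -0.03, 0.03]
contact_force: [-1.4, 0.5, 0.6]
grip_width: 0.6
```

apply_moves([
  [[0.3,0,0,0,0,0],[0.5,0,0,0,0,0],[0.5,0,0,0,0,0],[0.5,0,0,0,0,0]],
])

```text
t: 31.85
tcp_pos: [539.1, -132.7, 171.2]
tcp_rot: [-1.569, -0.024, 0.035]
contact_force: [-10.6, -0.7, 6.5]
grip_width: 0.5
```

apply_moves([
  [[0.3,0,0,0,0,0],[0.3,0,0,0,0,0],[0.3,0,0,0,0,0]],
])

```text
t: 32.1
tcp_pos: [539.4, -132.8, 170.9]
tcp_rot: [-1.568, -0.019, 0.039]
contact_force: [-18.5, 0.2, 11.8]
grip_width: 0.2
```

apply_moves([
  [[-1,0,0,0,0,0],[-2,0,0,0,0,0],[-2.5,0,1,0,0,0],[-2.5,0,4,0,0,0],[-2.5,0,8,0,0,0],[-2.5,0,12,0,0,0],[-2.5,-3,13,0,0,0],[-2.5,-7,13,0,0,0],[-2.5,-11,13,0,0,0],[-2.5,-14,13,0,0,0],[-2.5,-14,13,0,0,0],[-2.5,-14,13,0,0,0]],
])

```text
t: 33.1
tcp_pos: [520.1, -274.4, 302.4]
tcp_rot: [-1.572, -0.028, 0.026]
contact_force: [-0.3, 0.7, -0.4]
grip_width: 0.4
```

```bash
python3 - <<'E'
from h import *
np.set_printoptions(precision=3,suppress=True)
st()
s=arm.snapshot('scene');cv2.imwrite('pics/s13.png',cv2.resize(s[90:330,220:460],None,fx=2.5,fy=2.5))
t=arm.snapshot('top');cv2.imwrite('pics/t13.png',cv2.resize(t[140:280,200:460],None,fx=3,fy=3))
for n,im in(("top",t),("scene",s)):
    for b in blobs(im,*B,amin=200)+blobs(im,*G,amin=100): print(n,b[0],b[1])
    m=cv2.inRange(cv2.cvtColor(im,cv2.COLOR_BGR2HSV),*RD);m[:110]=0;m[:,:250]=0;m[300:]=0
    ys,xs=np.nonzero(m);P=np.array([onz(n,x,y,166)[:2] for x,y in zip(xs,ys)])
    if len(P)>10:
        P=P[P[:,0]<600]; print("lever",n,len(P),P.mean(0),np.polyfit(P[:,1],P[:,0],1))
st()
E
```

```text
pos [ 520.1 -274.4  302.4] jawyaw 92.0 tilt [ 0.1  -0.06] F [-0.3  0.7 -0.4] w 0.4 J [ 0.05  0.31  0.47  1.71 -0.15  1.15  2.17] t 33.1
top 371 [255.307 227.59 ]
top 370 [299.476 226.754]
top 336 [427.744 172.542]
top 343 [392.802 187.778]
lever top 134 [ 552.613 -122.979] [ -0.039 547.777]
scene 221 [330.502  73.167]
scene 274 [355.449 183.693]
scene 324 [380.914 212.904]
scene 186 [253.312 132.968]
scene 184 [279.288 148.054]
lever scene 50 [ 555.67  -123.637] [ -0.01  554.478]
pos [ 520.8 -271.3  301.9] jawyaw 92.2 tilt [0.06 0.03] F [-0.2  1.  -1. ] w 0.3 J [ 0.05  0.31  0.47  1.71 -0.15  1.15  2.17] t 33.2
```

View pics/s13.png

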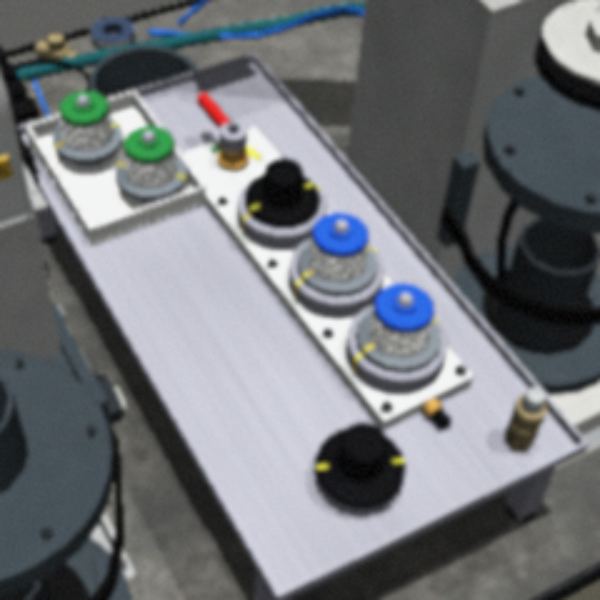

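View pics/t13.png

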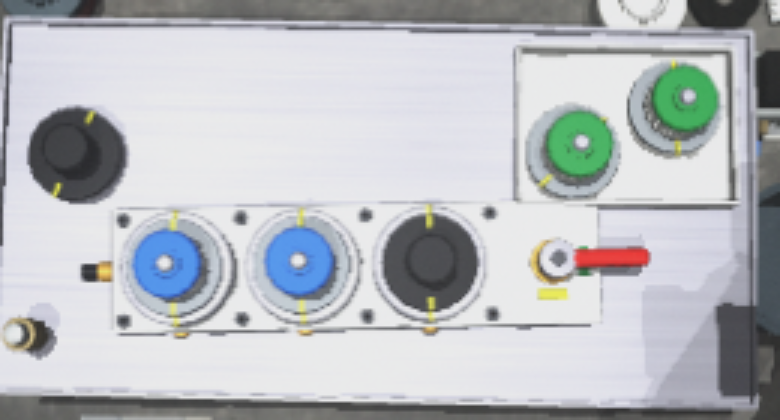

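apply_moves([
  [[0,0,0,0,0,0],[0,0,0,0,0,0],[0,0,0,0,0,0],[0,0,0,0,0,0]],
])

```text
t: 33.53
tcp_pos: [520.6, -271.6, 301.6]
tcp_rot: [-1.57, -0.031, 0.031]
contact_force: [-0.5, 0.0, 0.2]
grip_width: 0.3
```

```bash
python3 -c "
from h import *
st(); print(arm.close_job())"
```

```text
pos [ 520.6 -271.6  301.6] jawyaw 92.3 tilt [0.02 0.01] F [-0.5  0.   0.2] w 0.3 J [ 0.05  0.31  0.47  1.72 -0.15  1.15  2.18] t 33.53
the job is handed in; nothing more can be done
None
```

The whole job is done and was handed in at t = 33.5 s; `close_job` gave no verdict.

1. **Vent:** I pushed the lever to its vent stop before anything else was moved.
2. **Tested holders:** I moved both into the tray, standing upright on a diagonal.
3. **Fresh holders:** I seated the two that were there in ports 1 and 2, each keyed by the yaw read from its strokes. Both dropped in on the first try and the contact force at the bottom was about 7 and 12 N. No third fresh holder was visible.
4. **Port 3:** the plug already there stayed in place.
5. **Test:** I pushed the lever back to its test stop.

**Last checks:**
- **Fresh holders:** their caps sit within 0.3 px of where the seated tested caps were, in both views, and their strokes line up with the keyway marks.
- **Lever:** in the top view its slope is -0.039, against about -0.038 for the manifold's own axis. The scene view gave -0.010, from only 50 pixels; both readings are inside the 0.2 rad limit.
- **Tray and arm:** both tested holders stand upright in the tray, and the arm is clear with no contact force.

**Other observations:**
- The spare plug was knocked a few centimetres aside by itself during the run. It was not needed and still stands on the platform.
- The coupler did not move.
- I never identified the white canister in the pictures, so its position is unchecked. The arm worked only over the platform, plus a final parking position 300 mm up just past the lever end, and felt no unexpected contact.

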